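# Load filter boxes in a test jig and hang its lift-off screen door

### The arm

A 6-joint arm with a two-finger parallel gripper is mounted at the origin on the work surface. World frame = base frame: x ahead of the robot, y to its left, z up, the work surface at z = 0. Lengths are in m, angles in rad, forces in N, time in s.
With the tool pointing down it reaches from about 0.35 to 0.725 m from the base axis. Payload 4.3 kg.
Tool frame: the origin (TCP) lies on the front face of the gripper's body, between the roots of the fingers; the fingertips stand 73 mm ahead of it and the grasp point (between the pads) lies 54 mm ahead of it (arm.finger_overhang is the distance from the TCP to the fingertips, in m); z points along the fingers, y is the line along which they close (so a half turn about z gives the same grasp; the last joint's range is limited). The gripper opens to 85 mm and grips with 20 to 120 N. Pads are 22 mm wide; open, the fingers measure 114 mm over their backs; the gripper's body (76 mm by 85 mm) begins 54 mm behind the grasp point. The pads swing forward as they close: fully open they stand 13 mm farther back than shut.
Start: joints at [1.21, 0.377, 0.081, 1.274, 0, 1.46], TCP at [0.143, 0.557, 0.304] pointing down, gripper open.
Joint ranges: [-2.72, 2.72], [-0.84, 1.66], [-1.02, 1.22], [-1.77, 2.12], [-1.37, 1.28], [-3.14, 3.14]. Speed limits (rad/s): [2.57, 2.57, 3.14, 3.14, 3.14, 3.14].

### API

Orientations are given as a unit quaternion [w, x, y, z].
In Python, from rig import arm, cams gives the robot as it stands.
- The arm moves only by the shell command python3 -m pendant 'ROWS' [FORCE]. ROWS is a JSON list of rows, 1 to 8 of them, each written [[dx, dy, dz], turn, opening]: dx, dy, dz in m, then a turn about the tool's z in rad, then the opening from 0.0 (shut) to 1.0 (fully open); each row shifts and turns the commanded pose from where the row before left it, along the tool's axes as they then stand; what a row does not reach is not made up. A row lasts 1/12 s, in which the tool goes at most 0.0417 m and 0.125 rad, less where a joint would pass 70% of its speed; a pose out of reach is approached as far as the arm can. The fingers move at their own pace and stop on an object; FORCE is the grip in N (left out, the last holds). Time passes only in rows, so rows that do not move let the fingers close. It prints the time, the measured TCP pose, the force, the opening and the grip force at its end. Input that does not fit is refused with a message, and nothing moves.
- arm.get_obs(): the state, without advancing time (a new reading comes with each control period).
- cams.get_image(name): name is "scene" or "side" or "wrist"; returns the picture (400x640x3 uint8, red, green, blue); there is no depth.
- cams.calibration(name): a dict with "intrinsics" (3x3 intrinsics, pixels), "rvec" (rotation vector, rad) and "tvec" (3), from world to camera coordinates, as OpenCV has them. Camera axes: x right, y down, z forward; pixel columns grow to the right and rows downward; lengths in m; the calibration is good to about 2 mm. The wrist camera is an equidistant fisheye: a pixel r from the principal point sees the ray r / f radians off the axis. A picture is of the moment at which its call begins: read the wrist's pose just before it. calibration takes no time and is no camera call; for the wrist camera it gives the pose at the moment of the call.
- arm.close_job(): hands the job in; it is judged then, once.
The state is a dict: "time": time; "joint_positions": joint angles; "qd": joint speeds; "joint_efforts": joint torques, N m; "eef_pos": TCP position; "orientation": TCP orientation; "wrist_force": force on the tool from outside, world axes, zero at the start; "ft_torque": the same for the moment, N m; "grip_width": opening from 0.0 (shut) to 1.0 (fully open); "gripper_force": force on a finger pad.
Only numpy, scipy, OpenCV 4.12 (cv2) and the standard library are available. Lean on these libraries where they do the work, as an engineer would, in place of code of your own. Each camera call takes 0.05 s, during which the arm holds its last target. There are 200 camera calls.

### The job

Set up the emission test: put every filter box on the table into a lane of its own in the jig, flat on the plate with its long side along the lane, pushed fully home so that one end bears on the back fence and its side on the lane's fin. Then take the screen door out of its rack, keep it upright, hang it standing open (by at least a third of a right angle) with both knuckles fully down on the two hinge pins and let go of it; after that swing it shut against the jamb and press the start button fully down. Leave the other things on the bench where they are, and if a box gets knocked out of place, push it home again.

Things in the scene. Friction and masses are not known exactly. Their poses are not given: they have to be found in the camera images.
- jig: fixed test jig, open above: aluminium ground plate 244 x 176 mm, top 10 mm above its origin (on the table; z up). At its -y side a steel back fence, 16 mm high above the plate, along x, its face to +y. From the fence run three steel fins (6 mm thick, 60 mm long along y, 10 mm high, 64 mm apart): each one's +x face is the side stop of a lane. Hinge post at the -x +y corner, jamb at the +x +y corner
- door: loose screen door, 0.38 kg, upright in the rack at the start: aluminium panel 10 mm thick, x 18 to 186 mm, z -10 to 120 mm, dark screen inset. On its edge two knuckles (rings 22 mm outer, 14 mm inner diameter, 18 mm high). Origin on their axis at the underside of the lower one; z up the axis, x along the panel, y across it. Weight centred at x about 100 mm. Hung, it turns with slight friction
- door_high_eye (a point): centre of the underside of the door's upper knuckle, 90 mm above the door's origin
- pin_low (a point): foot of the lower hinge pin on its bracket, 30 mm above the table, jig axes; the hung door's origin lies here. Pin 10 mm diameter, 22 mm long, top 7 mm tapered. The upper bracket's underside is 82 mm above: the lower knuckle comes in from the side between them. Shut, door x lies along jig +x; it opens counterclockwise seen from above (a quarter turn: door x along jig +y)
- pin_high (a point): foot of the upper hinge pin (same pin, taper and length), 90 mm straight above pin_low. Both brackets reach out along jig +x from a grey post 128 mm high whose centre is 30 mm to the -x side of the pins
- jamb (a point): on the jamb post (14 mm wide, 170 mm above the table) where the shut door's face rests, 95 mm above the table, 179 mm along jig x from the pins. A hood on the jamb reaches 17 mm out to jig +y, 7 mm above the shut door's top corner, so the door cannot be lowered on or lifted off while shut
- start_top (a point): centre of the top of the start button, a plain grey round push button 36 mm in diameter on a small grey housing fixed to the bench beside the jig; pressed straight down
- start (a joint): travel of the start button: 0 up, 0.006 m fully down; a spring resists with 4 N fully down and lifts it again
- rack: fixed black rack 150 x 80 mm, 12 mm base, two walls up to 44 mm above the table with a 13 mm slot along its x in which the door stands; origin under its centre
- lane0 (a point): underside centre of a filter box fully home in lane 0 (lane 0 nearest the hinge post, then towards jig +x): on the plate, long side along jig y, end on the back fence (face 40 mm to -y), side on the fin (face 17 mm to -x); jig axes. Homes are 64 mm apart, with 30 mm between two homed boxes
- lane1 (a point): underside centre of a filter box fully home in lane 1 (lane 0 nearest the hinge post, then towards jig +x): on the plate, long side along jig y, end on the back fence (face 40 mm to -y), side on the fin (face 17 mm to -x); jig axes. Homes are 64 mm apart, with 30 mm between two homed boxes
- lane2 (a point): underside centre of a filter box fully home in lane 2 (lane 0 nearest the hinge post, then towards jig +x): on the plate, long side along jig y, end on the back fence (face 40 mm to -y), side on the fin (face 17 mm to -x); jig axes. Homes are 64 mm apart, with 30 mm between two homed boxes
- filter0: loose die-cast aluminium filter box, 34 (x) x 80 (y) x 30 (z) mm, with a black plastic ridge along the middle of its top to grip it by (14 mm across x, 50 mm along y, its top 54 mm above the underside); about 0.22 kg, all alike, lies flat on the table; origin at the centre of its underside. May be absent
- filter1: loose die-cast aluminium filter box, 34 (x) x 80 (y) x 30 (z) mm, with a black plastic ridge along the middle of its top to grip it by (14 mm across x, 50 mm along y, its top 54 mm above the underside); about 0.22 kg, all alike, lies flat on the table; origin at the centre of its underside. May be absent
- filter2: loose die-cast aluminium filter box, 34 (x) x 80 (y) x 30 (z) mm, with a black plastic ridge along the middle of its top to grip it by (14 mm across x, 50 mm along y, its top 54 mm above the underside); about 0.22 kg, all alike, lies flat on the table; origin at the centre of its underside. May be absent
- filter3: loose die-cast aluminium filter box, 34 (x) x 80 (y) x 30 (z) mm, with a black plastic ridge along the middle of its top to grip it by (14 mm across x, 50 mm along y, its top 54 mm above the underside); about 0.22 kg, all alike, lies flat on the table; origin at the centre of its underside. May be absent
- dummy_load: dark steel cylinder 34 dia x 55 high mm, loose bystander, leave alone
- screwdriver: lying screwdriver, loose bystander, leave alone
- mouse: black computer mouse 60 x 100 x 30 mm, loose bystander, leave alone
- power_brick: black power brick 60 x 120 x 35 mm, loose bystander, leave alone
- spray_can: upright can 52 dia x 140 high mm, loose bystander, leave alone
- wrench: lying wrench, loose bystander, leave alone
- screw_pot: white bowl 70 dia x 50 high mm, loose bystander, leave alone
Not all that is in view belongs to the job. Several things have the shape of the door; the one meant has the colours described above.

How it is judged:
On the way, in this order (a step that is already met when the one before it is completed fails the run):
1. every filter box present is home in a lane, against fence and fin, and let go of (((x of filter0 in the frame of lane0 between -0.003 and 0.003 m and y of filter0 in the frame of lane0 between -0.003 and 0.003 m and z of filter0 in the frame of lane0 below 0.003 m) or (x of filter0 in the frame of lane1 between -0.003 and 0.003 m and y of filter0 in the frame of lane1 between -0.003 and 0.003 m and z of filter0 in the frame of lane1 below 0.003 m) or (x of filter0 in the frame of lane2 between -0.003 and 0.003 m and y of filter0 in the frame of lane2 between -0.003 and 0.003 m and z of filter0 in the frame of lane2 below 0.003 m)) and angle between the y axis of each of filter0, filter1, filter2, filter3 and the y axis of jig, either way round below 0.06 rad and angle between each of filter0, filter1, filter2, filter3's own z axis and vertical below 0.05 rad and contact force between the fingers and filter0 below 0.1 N and ((x of filter1 in the frame of lane0 between -0.003 and 0.003 m and y of filter1 in the frame of lane0 between -0.003 and 0.003 m and z of filter1 in the frame of lane0 below 0.003 m) or (x of filter1 in the frame of lane1 between -0.003 and 0.003 m and y of filter1 in the frame of lane1 between -0.003 and 0.003 m and z of filter1 in the frame of lane1 below 0.003 m) or (x of filter1 in the frame of lane2 between -0.003 and 0.003 m and y of filter1 in the frame of lane2 between -0.003 and 0.003 m and z of filter1 in the frame of lane2 below 0.003 m)) and contact force between the fingers and filter1 below 0.1 N and ((x of filter2 in the frame of lane0 between -0.003 and 0.003 m and y of filter2 in the frame of lane0 between -0.003 and 0.003 m and z of filter2 in the frame of lane0 below 0.003 m) or (x of filter2 in the frame of lane1 between -0.003 and 0.003 m and y of filter2 in the frame of lane1 between -0.003 and 0.003 m and z of filter2 in the frame of lane1 below 0.003 m) or (x of filter2 in the frame of lane2 between -0.003 and 0.003 m and y of filter2 in the frame of lane2 between -0.003 and 0.003 m and z of filter2 in the frame of lane2 below 0.003 m)) and contact force between the fingers and filter2 below 0.1 N and ((x of filter3 in the frame of lane0 between -0.003 and 0.003 m and y of filter3 in the frame of lane0 between -0.003 and 0.003 m and z of filter3 in the frame of lane0 below 0.003 m) or (x of filter3 in the frame of lane1 between -0.003 and 0.003 m and y of filter3 in the frame of lane1 between -0.003 and 0.003 m and z of filter3 in the frame of lane1 below 0.003 m) or (x of filter3 in the frame of lane2 between -0.003 and 0.003 m and y of filter3 in the frame of lane2 between -0.003 and 0.003 m and z of filter3 in the frame of lane2 below 0.003 m)) and contact force between the fingers and filter3 below 0.1 N), for 0.2 s.
2. the door hangs on both pins, fully down, let go of, standing open by more than 25 degrees (horizontal distance between door and pin_low below 0.004 m and horizontal distance between door_high_eye and pin_high below 0.004 m and z of door in the frame of pin_low below 0.003 m and angle between door's own z axis and vertical below 0.05 rad and contact force between the fingers and door below 0.1 N and angle between the x axis of door and the x axis of jig, either way round above 0.44 rad), for 0.2 s.
3. the door, still on both pins, is shut (horizontal distance between door and pin_low below 0.004 m and horizontal distance between door_high_eye and pin_high below 0.004 m and z of door in the frame of pin_low below 0.003 m and angle between door's own z axis and vertical below 0.05 rad and angle between the x axis of door and the x axis of jig, either way round below 0.06 rad), for 0.2 s.
4. the start button is pressed down (value of joint start above 0.0045 m), for 0.05 s.
At the end, for the whole second after the job is handed in: every filter box present is flat on the plate within 3 mm of home in a lane (against fence and fin, within 3.4 degrees of square); the door hangs on both pins, fully down within 3 mm, upright, shut within 3.4 degrees; all let go of and at rest (all of step 1 and all of step 3 and contact force between the fingers and door below 0.1 N and linear speed of each of door, filter0, filter1, filter2, filter3 below 0.02 m/s); the robot touches nothing.
It fails at once if a bystander is moved by more than 4 cm (distance of any of dummy_load, screwdriver, mouse, power_brick, spray_can, wrench, screw_pot from where it was at the start of the episode above 0.04 m).
It fails at once if the door is tipped over by more than 35 degrees (angle between door's own z axis and vertical above 0.61 rad).
Of filter0, filter1, filter2, filter3 only 2 to 3 are there at a start; the rules pass over those that are not, and their reading is None.
At some moment in a run one of filter0, filter1, filter2, filter3 may be knocked a few centimetres aside while the robot is not near it.
It also fails if it takes over 210 s, if anything falls off the work surface, if the arm or the gripper's body presses on something with over 40 N, if the wrist force passes 120 N, or if a joint passes its speed limit or range.

## Working session

There is one attempt and no reset: what is moved stays moved. The work goes in short steps, Python scripts to look and compute and a shell command to move; the robot and the scene stay as the last step left them, time stands still between calls to the robot, and variables do not carry over. Pictures are saved under pics/ and viewed, at most 14 in all, crops included, and the job is handed in when it is done.

```bash
ls; mkdir -p pics
python3 - <<'E'
from rig import arm,cams
import cv2,numpy as np
for n in ["scene","side","wrist"]:
    im=cams.get_image(n); cv2.imwrite(f"pics/{n}0.png",im[:,:,::-1])
    c=cams.calibration(n); R=cv2.Rodrigues(np.array(c["rvec"]))[0]
    print(n,np.round(c["intrinsics"],1).tolist(),"pos",-R.T@np.array(c["tvec"]),"fwd",R[2])
print(arm.get_obs())
E
```

```text
pics
scene [[461.3, 0.0, 318.1], [0.0, 461.3, 207.1], [0.0, 0.0, 1.0]] pos [ 1.22248195 -0.3524949   1.16148711] fwd [-0.50990154  0.34996631 -0.78582695]
side [[376.8, 0.0, 314.1], [0.0, 376.8, 207.3], [0.0, 0.0, 1.0]] pos [0.36314146 0.85732317 1.02738336] fwd [ 0.14057945 -0.6235394  -0.76904879]
wrist [[309.7, 0.0, 318.7], [0.0, 309.7, 201.3], [0.0, 0.0, 1.0]] pos [0.07361497 0.57488659 0.37317707] fwd [ 0.26945379 -0.0706361  -0.96041928]
{'time': 0.15, 'joint_positions': array([ 1.20972352e+00,  3.77907017e-01,  7.99632289e-02,  1.27441388e+00,
       -1.24206503e-05,  1.46048691e+00]), 'qd': array([-0.00112984, -0.00038056,  0.00480637, -0.00042686,  0.00027893,
       -0.0017457 ]), 'joint_efforts': array([ 1.48978954e-03, -4.64034140e+01,  2.70170903e+01,  1.38777433e-02,
       -1.74653542e-05,  3.05942471e-07]), 'eef_pos': array([0.14254935, 0.55665661, 0.30318051]), 'orientation': array([-1.76260061e-04,  1.25053402e-01,  9.92149705e-01, -7.60539240e-04]), 'wrist_force': array([ 0.18396395,  0.6253186 , -0.45166645]), 'ft_torque': array([-0.01809922, -0.05284185,  0.01350375]), 'gripper_force': 0.0, 'grip_width': 0.9984244410194597}
```

View pics/scene0.png

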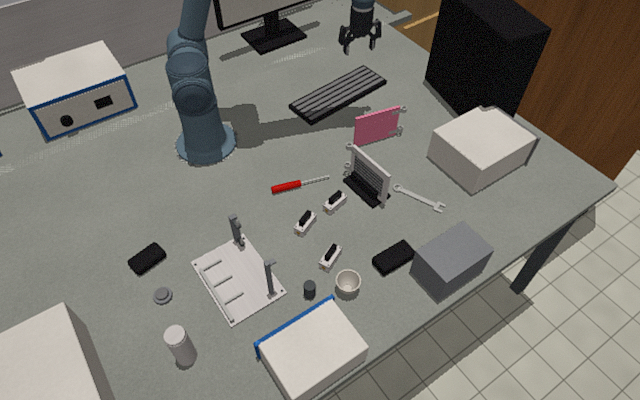

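View pics/side0.png

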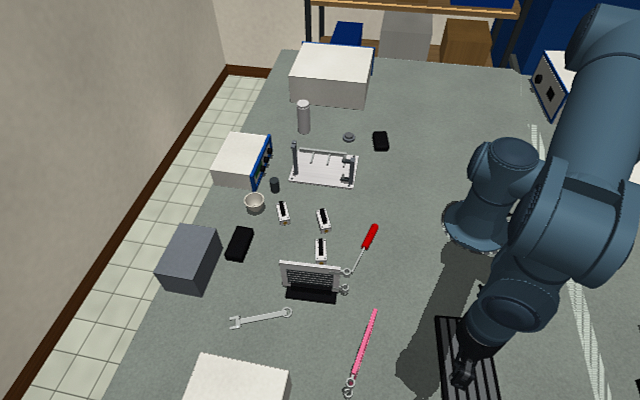

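Scene: three filter boxes at about (305,222), (335,202), (330,256). The jig is around (238,278), the hinge post (237,232), the jamb (268,280), the button (163,295), and the racked door (368,175). The pink door is a decoy. Side: boxes at (283,212), (324,220), (320,250), the button at (348,137) and the door at (313,277). Next I'll triangulate these.

```bash
cat > h.py <<'E'
from rig import arm,cams
import cv2,numpy as np
from scipy.spatial.transform import Rotation as Ro
def cal(n):
    c=cams.calibration(n); R=cv2.Rodrigues(np.array(c["rvec"],float))[0]
    return np.array(c["intrinsics"]),R,np.array(c["tvec"],float).ravel()
def ray(n,p,c=None):
    K,R,t=c or cal(n); x=(p[0]-K[0,2])/K[0,0]; y=(p[1]-K[1,2])/K[1,1]
    if n=="wrist":
        r=np.hypot(x,y); s=np.sin(r)/r if r>1e-9 else 1; d=np.array([x*s,y*s,np.cos(r)])
    else: d=np.array([x,y,1.])
    d=R.T@d; return -R.T@t,d/np.linalg.norm(d)
def plane(n,p,z,c=None):
    o,d=ray(n,p,c); return o+d*(z-o[2])/d[2]
def tri(rays):
    A=sum(np.eye(3)-np.outer(d,d) for o,d in rays); b=sum((np.eye(3)-np.outer(d,d))@o for o,d in rays)
    X=np.linalg.solve(A,b); return X,[np.linalg.norm(np.cross(X-o,d)) for o,d in rays]
def proj(n,X,c=None):
    K,R,t=c or cal(n); v=R@np.asarray(X,float)+t
    if n=="wrist":
        th=np.arctan2(np.hypot(v[0],v[1]),v[2]); q=np.hypot(v[0],v[1])
        return np.array([K[0,2]+K[0,0]*th*v[0]/q,K[1,2]+K[1,1]*th*v[1]/q])
    return K[:2,:2]@(v[:2]/v[2])+K[:2,2]
def R():
    w,x,y,z=arm.get_obs()["orientation"]; return Ro.from_quat([x,y,z,w]).as_matrix()
def yaw():  # world angle of tool y axis
    r=R(); return np.arctan2(r[1,1],r[0,1])
def go(target,ang=None):
    """print tool-axis displacement to world target TCP and turn so tool y points along ang (mod pi)"""
    o=arm.get_obs(); r=R(); d=r.T@(np.asarray(target)-o["eef_pos"])
    t=None
    if ang is not None:
        e=ang-yaw(); e=(e+np.pi/2)%np.pi-np.pi/2; t=-e
    print("tcp",o["eef_pos"].round(4),"d",d.round(4),"turn",t,"yaw",yaw().round(3),"j",o["joint_positions"].round(2),"t",o["time"])
def snap(n,f):
    c=cal(n); im=cams.get_image(n)[:,:,::-1].copy(); cv2.imwrite(f,im); np.savez(f+".npz",K=c[0],R=c[1],t=c[2]); return im,c
def load(f):
    z=np.load(f+".npz"); return cv2.imread(f),(z["K"],z["R"],z["t"])
E
python3 - <<'E'
from h import *
P=dict(fA=((305,222),(283,212)),fB=((335,202),(320,250)),fB2=((335,202),(324,220)),fA2=((305,222),(324,220)),fC=((330,256),(283,212)),btn=((163,294),(348,136)),door=((370,172),(313,273)),jamb=((269,263),(294,143)),post=((235,217),(351,158)))
for k,(a,b) in P.items(): print(k,*[np.round(v,3) for v in tri([ray("scene",a),ray("side",b)])])
A=cv2.imread("pics/scene0.png")[190:340,140:390]; B=cv2.imread("pics/side0.png")[120:320,200:420]
A=cv2.resize(A,(800,480)[:2],interpolation=cv2.INTER_CUBIC); cv2.imwrite("pics/cs.png",A)
E
grep -q . h.py
```

```text
fA [0.595 0.091 0.085] [0.051 0.051]
fB [0.494 0.211 0.021] [0.001 0.001]
fB2 [0.515 0.165 0.094] [0.028 0.028]
fA2 [0.505 0.089 0.019] [0.002 0.002]
fC [0.649 0.082 0.02 ] [0.001 0.001]
btn [ 0.488 -0.367  0.014] [0. 0.]
door [0.495 0.337 0.088] [0.007 0.007]
jamb [ 0.65  -0.112  0.164] [0.003 0.003]
post [ 0.448 -0.107  0.132] [0.004 0.004]
```

View pics/cs.png

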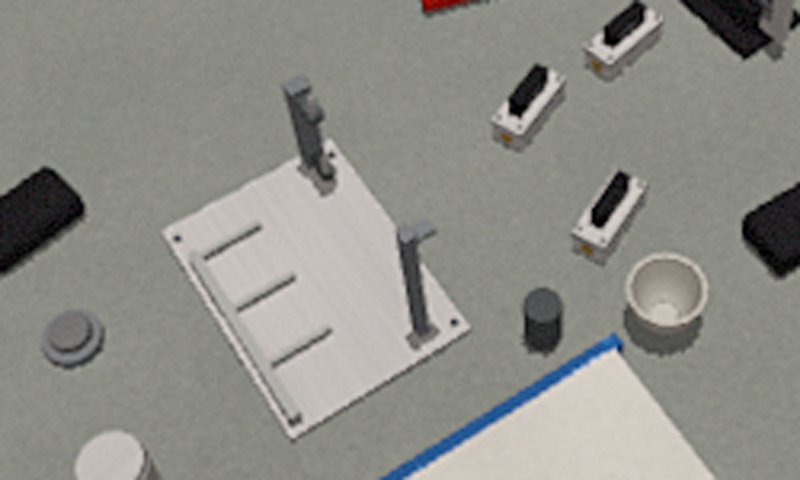

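The enlarged crop shows the plate corners at about (333,140), (470,327), (292,438), (163,232), with the fence along the lower-left side and fins on it. It also shows three boxes with black ridges. I'll compute a coarse jig and box layout, then plan a wrist view.

Run:
```python
from h import *
f=lambda u,v:(140+u/3.2,190+v/3.2)
for k,u,v,z in [("hp",333,140,.01),("jp",470,327,.01),("fr",292,438,.01),("fl",163,232,.01),
 ("A1",541,70,.054),("A2",515,108,.054),("B1",636,6,.054),("B2",608,38,.054),("C1",622,176,.054),("C2",595,218,.054)]:
    print(k,plane("scene",f(u,v),z).round(4))
go([0.56,0.0,0.35],0.0)
```

```text
hp [ 0.4334 -0.0836  0.01  ]
jp [ 0.6743 -0.0808  0.01  ]
fr [ 0.6778 -0.2557  0.01  ]
fl [ 0.436  -0.2598  0.01  ]
A1 [0.5035 0.1078 0.054 ]
A2 [0.527  0.0631 0.054 ]
B1 [0.4901 0.2286 0.054 ]
B2 [0.5075 0.1826 0.054 ]
C1 [0.6444 0.1012 0.054 ]
C2 [0.6668 0.0559 0.054 ]
tcp [0.1425 0.5567 0.3032] d [-0.5425 -0.4357 -0.0462] turn 1.320033062541 yaw 1.32 j [ 1.21  0.38  0.08  1.27 -0.    1.46] t 0.15
```

```bash
python3 -m pendant '[[[-0.033, -0.0242, -0.0017], 0, 1], [[-0.033, -0.0242, -0.0017], 0, 1], [[-0.033, -0.0242, -0.0017], 0, 1], [[-0.033, -0.0242, -0.0017], 0, 1], [[-0.033, -0.0242, -0.0017], 0, 1], [[-0.033, -0.0242, -0.0017], 0, 1], [[-0.033, -0.0242, -0.0017], 0, 1], [[-0.033, -0.0242, -0.0017], 0, 1]]'
python3 -m pendant '[[[-0.033, -0.0242, -0.0017], 0, 1], [[-0.033, -0.0242, -0.0017], 0, 1], [[-0.033, -0.0242, -0.0017], 0, 1], [[-0.033, -0.0242, -0.0017], 0, 1], [[-0.033, -0.0242, -0.0017], 0, 1], [[-0.033, -0.0242, -0.0017], 0, 1], [[-0.033, -0.0242, -0.0017], 0, 1], [[-0.033, -0.0242, -0.0017], 0, 1]]'
python3 -m pendant '[[[0, 0, 0], 0.12, 1], [[0, 0, 0], 0.12, 1], [[0, 0, 0], 0.12, 1], [[0, 0, 0], 0.12, 1], [[0, 0, 0], 0.12, 1], [[0, 0, 0], 0.12, 1], [[0, 0, 0], 0.12, 1], [[0, 0, 0], 0.12, 1]]'
python3 -m pendant '[[[0, 0, 0], 0.12, 1], [[0, 0, 0], 0.12, 1], [[0, 0, 0], 0.12, 1], [[0, 0, 0], 0, 1]]'
python3 - <<'E'
from h import *
go([0.56,0.05,0.33],0.0); im,c=snap("wrist","pics/w1.png"); print(yaw())
E
```

```text
time: 0.82
eef_pos: [0.351, 0.3022, 0.3175]
orientation: [-0.0, 0.125, 0.992, 0.0]
wrist_force: [0.2, 0.6, -0.2]
grip_width: 1.0
gripper_force: 0.0
time: 1.48
eef_pos: [0.5589, 0.049, 0.3309]
orientation: [-0.0, 0.125, 0.992, 0.0]
wrist_force: [0.7, 0.4, 0.5]
grip_width: 0.998
gripper_force: 0.0
time: 2.15
eef_pos: [0.5579, 0.0509, 0.3307]
orientation: [-0.0, 0.572, 0.821, -0.0]
wrist_force: [-0.8, -0.3, 0.2]
grip_width: 0.999
gripper_force: 0.0
time: 2.48
eef_pos: [0.5579, 0.0509, 0.3307]
orientation: [-0.0, 0.708, 0.706, -0.0]
wrist_force: [-0.7, 0.1, 0.3]
grip_width: 1.002
gripper_force: 0.0
tcp [0.5579 0.0509 0.3307] d [-0.0009  0.0021  0.0007] turn -0.001901302309861519 yaw -0.002 j [-0.02  0.34  0.1   1.33  0.    1.55] t 2.4833
0.0023626106870477657
```

View pics/w1.png

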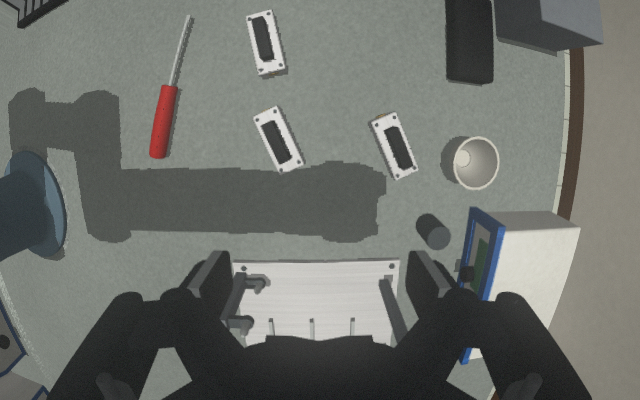

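Wrist view: boxes at (266,43), (278,140) and (394,146), the hinge post near (245,285) and plate corners at (233,262) and (398,262). Only the ends of the fins are visible past the gripper, at about (271,322), (312,322) and (352,322). I'll measure the boxes by masks here, and check heights by triangulating ridge ends with the scene view.

```bash
cat >> h.py <<'E'
def boxes(im,c,n="wrist",z=0.03,roi=None,thr=165):
    g=im.min(2); m=(g>thr).astype(np.uint8)
    if roi: k=np.zeros_like(m); k[roi[1]:roi[3],roi[0]:roi[2]]=1; m*=k
    cs,_=cv2.findContours(m,cv2.RETR_EXTERNAL,cv2.CHAIN_APPROX_NONE); out=[]
    for q in cs:
        if cv2.contourArea(q)<80: continue
        P=np.array([plane(n,p,z,c)[:2] for p in q[:,0].astype(float)])
        (cx,cy),(w,h),a=cv2.minAreaRect((P*1000).astype(np.float32))
        if w<h: a+=90; w,h=h,w
        out.append((cx/1e3,cy/1e3,w,h,((a+90)%180)-90,q[:,0].mean(0)))
    return out
E
python3 - <<'E'
from h import *
im,c=load("pics/w1.png")
for b in boxes(im,c,roi=(200,0,440,200)): print("w",np.round(b[:5],3),b[5])
si=cv2.imread("pics/scene0.png")
for b in boxes(si,None,"scene",roi=(290,185,350,275),thr=130): print("s",np.round(b[:5],3),b[5])
# ridge centroids (black)
def ridges(im,roi,thr):
    m=(im.max(2)<thr).astype(np.uint8); k=np.zeros_like(m); x0,y0,x1,y1=roi; k[y0:y1,x0:x1]=1
    n,_,st,ce=cv2.connectedComponentsWithStats(m*k); return [(tuple(ce[i].round(1)),st[i,4]) for i in range(1,n) if st[i,4]>25]
print(ridges(im,(240,0,420,180),70)); print(ridges(si,(295,190,350,275),60))
pl=[p for p in [(233,262),(398,262)]]
for p in pl: print("plate",plane("wrist",p,.01,c).round(4))
E
```

```text
w [  0.651   0.084  78.76   32.963 -64.952] [395.19254658 145.63975155]
w [  0.507   0.091  78.481  33.079 -66.057] [277.59876543 140.00617284]
w [  0.493   0.213  78.264  32.783 -77.369] [263.5754386   40.43508772]
s [ 5.52000e-01  1.14000e-01  3.29791e+02  1.89764e+02 -3.43200e+01] [325.12371134 242.01649485]
[((np.float64(262.0), np.float64(36.7)), np.int32(381)), ((np.float64(277.1), np.float64(143.9)), np.int32(445)), ((np.float64(398.2), np.float64(147.3)), np.int32(559))]
[((np.float64(334.6), np.float64(196.9)), np.int32(94)), ((np.float64(304.4), np.float64(217.8)), np.int32(98)), ((np.float64(330.0), np.float64(252.0)), np.int32(90))]
plate [ 0.4321 -0.083   0.01  ]
plate [ 0.6714 -0.0829  0.01  ]
```

The boxes measure about 79 x 33 mm, which matches 80 x 34, so the positions are trustworthy. Next I'll turn the tool half round to see the jig unobstructed.

```bash
python3 -m pendant '[[[-0.03, 0, 0], 0, 1], [[-0.03, 0, 0], -0.124, 1], [[0, 0, 0], -0.124, 1], [[0, 0, 0], -0.124, 1], [[0, 0, 0], -0.124, 1], [[0, 0, 0], -0.124, 1], [[0, 0, 0], -0.124, 1], [[0, 0, 0], -0.124, 1]]' >/dev/null
python3 -m pendant '[[[0, 0, 0], -0.124, 1], [[0, 0, 0], -0.124, 1], [[0, 0, 0], -0.124, 1], [[0, 0, 0], -0.124, 1], [[0, 0, 0], -0.124, 1], [[0, 0, 0], -0.124, 1], [[0, 0, 0], -0.124, 1], [[0, 0, 0], -0.124, 1]]' >/dev/null
python3 -m pendant '[[[0, 0, 0], -0.124, 1], [[0, 0, 0], -0.124, 1], [[0, 0, 0], -0.124, 1], [[0, 0, 0], -0.124, 1], [[0, 0, 0], -0.124, 1], [[0, 0, 0], -0.124, 1], [[0, 0, 0], -0.124, 1], [[0, 0, 0], -0.124, 1]]' >/dev/null
python3 -m pendant '[[[0, 0, 0], -0.12, 1], [[0, 0, 0], -0.05, 1], [[0, 0, 0], 0, 1]]'
python3 - <<'E'
from h import *
go([0.56,0.0,0.33],0.0); im,c=snap("wrist","pics/w2.png")
E
```

```text
time: 4.78
eef_pos: [0.558, -0.0091, 0.3309]
orientation: [-0.0, -0.665, 0.747, 0.0]
wrist_force: [0.6, 1.0, 0.7]
grip_width: 1.001
gripper_force: 0.0
tcp [ 0.558  -0.0091  0.3309] d [-0.0092 -0.001   0.0009] turn -0.11610353653363781 yaw 3.025 j [-0.13  0.34  0.09  1.33  0.   -1.58] t 4.7833
```

View pics/w2.png

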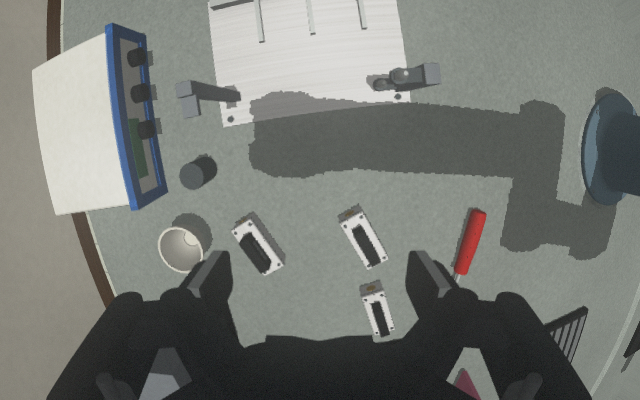

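The view shows the jig upside down at the top with its fence cut off, the upper pin at about (400,75), and boxes below. I'll shift 0.1 m toward the jig and look again.

```bash
python3 -m pendant '[[[0, 0, 0], -0.116, 1], [[0.04, 0, 0], 0, 1], [[0.04, 0, 0], 0, 1], [[0.03, 0, 0], 0, 1], [[0, 0, 0], 0, 1], [[0, 0, 0], 0, 1]]' |head -2
python3 - <<'E'
from h import *
im,c=snap("wrist","pics/w3.png"); cv2.imwrite("pics/w3c.png",cv2.resize(im[60:235,180:440],(780,525),interpolation=cv2.INTER_CUBIC))
E
```

```text
time: 5.33
eef_pos: [0.5576, -0.1205, 0.3308]
```

View pics/w3c.png

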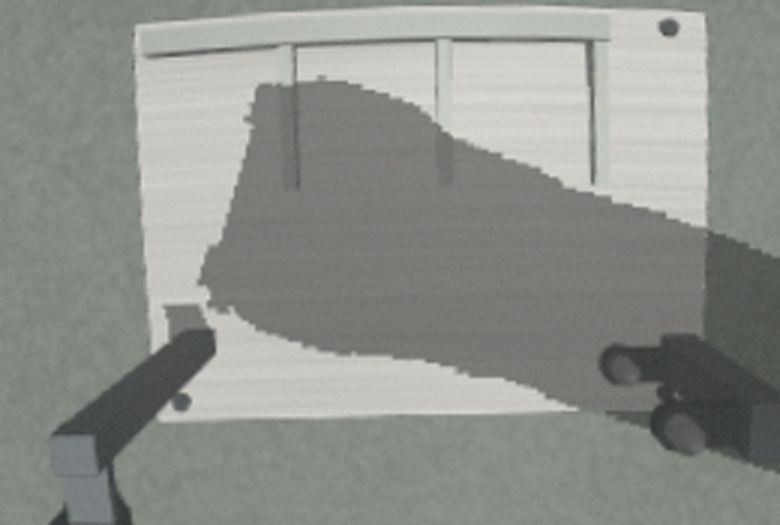

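The crop shows the fence at the top and fin tips at about (290,188), (445,185) and (600,183). The lower pin is at (624,370), the upper pin at (684,434), and plate corners at (135,25), (706,12), (160,420). I'll cast these to the known planes and triangulate against the w2 view.

Run:
```python
from h import *
im,c=load("pics/w3.png"); f=lambda u,v:(180+(u-1)/3,60+(v-1)/3)
P=dict(pl_l=(135,26,.01),pl_r=(706,12,.01),pl_bl=(160,421,.01),fence_l=(146,52,.026),fence_foot_l=(150,57,.01),fence_r=(608,39,.026),
 fin2a=(280,50,.02),fin2b=(284,188,.02),fin1a=(437,45,.02),fin1b=(440,185,.02),fin0a=(594,45,.02),fin0b=(599,183,.02),fin0foot=(588,60,.01),
 pinlow_top=(626,371,.052),pinhigh_top=(687,437,.142),jambtop=(75,452,.170))
for k,(u,v,z) in P.items(): print(k,np.round(f(u,v),1),plane("wrist",f(u,v),z,c).round(4))
a,c2=load("pics/w2.png")
# gray zoom of pins in w2 for subpixel
cv2.imwrite("pics/w2p.png",np.hstack([cv2.resize(a[45:110,350:450],(600,390),interpolation=cv2.INTER_CUBIC),cv2.resize(a[0:60,230:390][:, :30],(195,390))]))
print(proj("wrist",[.452,-.11,.052],c2),proj("wrist",[.452,-.11,.142],c2))
```

```text
pl_l [224.7  68.3] [ 0.6757 -0.2541  0.01  ]
pl_r [415.   63.7] [ 0.433 -0.259  0.01 ]
pl_bl [233. 200.] [ 0.6726 -0.0794  0.01  ]
fence_l [228.3  77. ] [ 0.6662 -0.2401  0.026 ]
fence_foot_l [229.7  78.7] [ 0.6691 -0.2398  0.01  ]
fence_r [382.3  72.7] [ 0.4796 -0.242   0.026 ]
fin2a [273.   76.3] [ 0.6116 -0.238   0.02  ]
fin2b [274.3 122.3] [ 0.6108 -0.1808  0.02  ]
fin1a [325.3  74.7] [ 0.5481 -0.2386  0.02  ]
fin1b [326.3 121.3] [ 0.5472 -0.181   0.02  ]
fin0a [377.7  74.7] [ 0.4842 -0.24    0.02  ]
fin0b [379.3 120.7] [ 0.4818 -0.1826  0.02  ]
fin0foot [375.7  79.7] [ 0.4849 -0.2347  0.01  ]
pinlow_top [388.3 183.3] [ 0.4752 -0.1105  0.052 ]
pinhigh_top [408.7 205.3] [ 0.4762 -0.111   0.142 ]
jambtop [204.7 210.3] [ 0.6508 -0.1166  0.17  ]
[400.84664151  79.1484336 ] [427.63390819  69.1447724 ]
```

View pics/w2p.png

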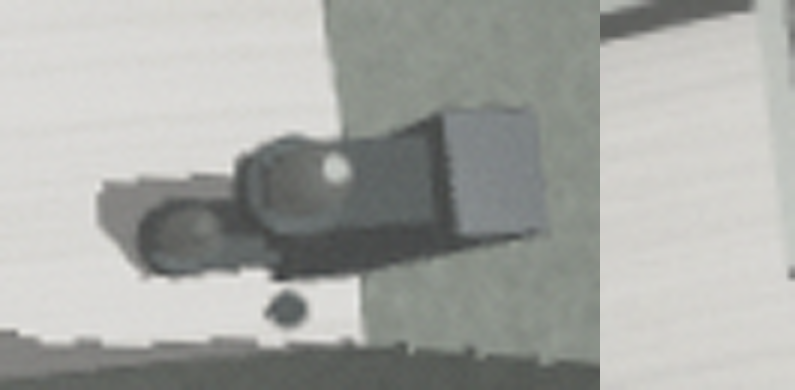

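Run:
```python
from h import *
_,c1=load("pics/w1.png"); a,c2=load("pics/w2.png"); _,c3=load("pics/w3.png")
print("low",tri([ray("wrist",(382.3,83.2),c2),ray("wrist",(388.3,183.3),c3)]),"high",tri([ray("wrist",(402.3,75.8),c2),ray("wrist",(408.7,205.3),c3)]))
print("fin0 tip",tri([ray("wrist",(364,29),c2),ray("wrist",(379.3,120.7),c3)])[0])
for k,w,s in [("A",(277.1,143.9),(304.4,217.8)),("B",(262,36.7),(334.6,196.9)),("C",(398.2,147.3),(330,252))]: print(k,tri([ray("wrist",w,c1),ray("scene",s)]))
print("can",plane("scene",(175,333),.14),"jamb",proj("scene",[.65,-.117,.17]))
go([.507,.091,.16],np.radians(24))
```

```text
low (array([ 0.47180778, -0.10751635,  0.0391215 ]), [np.float64(0.0004235475566827096), np.float64(0.0004235475566827317)]) high (array([ 0.47137395, -0.10638744,  0.12690685]), [np.float64(9.29647233998384e-05), np.float64(9.29647233998592e-05)])
fin0 tip [ 0.47996664 -0.18234534  0.0106704 ]
A (array([0.50881795, 0.08766715, 0.04482441]), [np.float64(0.00046440618592453504), np.float64(0.00046440618592472115)])
B (array([0.49105406, 0.21456016, 0.04024256]), [np.float64(0.0017710562846799838), np.float64(0.001771056284680028)])
C (array([0.65078227, 0.08324961, 0.04113495]), [np.float64(0.00135061564143276), np.float64(0.0013506156414328353)])
can [ 0.67910887 -0.38137229  0.14      ] jamb [266.09334172 262.03369142]
tcp [ 0.5575 -0.1193  0.3309] d [-0.2099  0.0515  0.1711] turn -0.4236185138000139 yaw 3.137 j [-0.32  0.36  0.13  1.34  0.   -1.89] t 5.3833
```

Lateral positions agree. Heights come out within about 1 cm, consistent with the 2 mm calibration error over a short baseline, so the stated heights hold. Now to box A.

```bash
python3 -m pendant '[[[-0.03, 0.0074, 0.0244], 0, 1], [[-0.03, 0.0074, 0.0244], 0, 1], [[-0.03, 0.0074, 0.0244], 0, 1], [[-0.03, 0.0074, 0.0244], 0, 1], [[-0.03, 0.0074, 0.0244], 0, 1], [[-0.03, 0.0074, 0.0244], 0, 1], [[-0.03, 0.0071, 0.0247], 0, 1], [[0, 0, 0], -0.12, 1]]' |head -2
python3 -m pendant '[[[0, 0, 0], -0.12, 0.7], [[0, 0, 0], -0.12, 0.7], [[0, 0, 0], -0.064, 0.7], [[0, 0, 0], 0, 0.7], [[0, 0, 0], 0, 0.7]]' |head -2
python3 - <<'E'
from h import *
go([.508,.0895,.107],np.radians(24)); im,c=snap("wrist","pics/w4.png"); cv2.imwrite("pics/w4c.png",im[150:400,100:540])
E
```

```text
time: 6.05
eef_pos: [0.5012, 0.0967, 0.1553]
time: 6.47
eef_pos: [0.5065, 0.0922, 0.1601]
tcp [0.5065 0.0922 0.1601] d [ 0.0031 -0.0002  0.0531] turn 0.0015938536218680355 yaw -2.721 j [ 0.06  0.35 -0.35  0.87  0.   -1.93] t 6.4667
```

View pics/w4c.png

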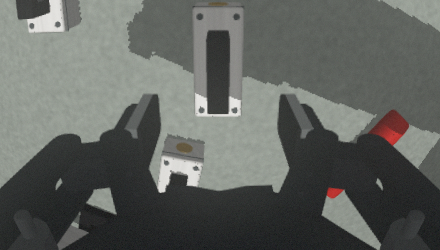

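The ridge at x≈217 is centred between the fingers (150 and 285), and the angle matches. I'll descend and grip.

```bash
python3 -m pendant '[[[0.001, 0, 0.0265], 0, 0.7], [[0.001, 0, 0.0265], 0, 0.7], [[0, 0, 0], 0, 0.7], [[0, 0, 0], 0, 0], [[0, 0, 0], 0, 0], [[0, 0, 0], 0, 0], [[0, 0, 0], 0, 0], [[0, 0, 0], 0, 0]]' 40
python3 -m pendant '[[[0, 0, -0.03], 0, 0], [[0, 0, -0.03], 0, 0], [[0, 0, 0], 0, 0]]'
python3 - <<'E'
from h import *
go([.509,-.1895,.167],0.015)
E
```

```text
time: 7.18
eef_pos: [0.509, 0.0894, 0.1086]
orientation: [-0.001, 0.839, -0.544, 0.001]
wrist_force: [-1.3, -0.5, 5.6]
grip_width: 0.151
gripper_force: 41.3
time: 7.43
eef_pos: [0.5109, 0.0895, 0.1725]
orientation: [-0.003, 0.839, -0.544, 0.004]
wrist_force: [1.3, -0.2, -0.6]
grip_width: 0.154
gripper_force: 40.4
tcp [0.5109 0.0895 0.1725] d [0.2539 0.1157 0.0053] turn 0.4053524193215452 yaw -2.721 j [ 0.05  0.34 -0.33  0.89  0.   -1.94] t 7.4333
```

```bash
python3 -m pendant '[[[0, 0, -0.03], 0.1, 0], [[0, 0, -0.03], 0.1, 0], [[0, 0, -0.03], 0.1, 0], [[0, 0, 0], 0.105, 0], [[0, 0, 0], 0, 0]]' |head -2
python3 - <<'E'
from h import *
go([.509,-.1895,.26],0.015)
E
```

```text
time: 7.85
eef_pos: [0.5091, 0.0894, 0.259]
tcp [0.5091 0.0894 0.259 ] d [ 0.2788  0.0039 -0.0011] turn -0.0013434564803800342 yaw -3.128 j [ 0.05  0.27 -0.18  1.11  0.   -1.53] t 7.85
```

```bash
python3 -m pendant '[[[0.0398, 0.0005, 0], 0, 0], [[0.0398, 0.0005, 0], 0, 0], [[0.0398, 0.0005, 0], 0, 0], [[0.0398, 0.0005, 0], 0, 0], [[0.0398, 0.0005, 0], 0, 0], [[0.0398, 0.0005, 0], 0, 0], [[0.0398, 0.0005, 0], 0, 0], [[0, 0, 0], 0, 0]]' |head -2
python3 -m pendant '[[[0, 0, 0.035], 0, 0], [[0, 0, 0.035], 0, 0], [[0, 0, 0.035], 0, 0], [[0, 0, 0.025], 0, 0], [[0, 0, 0], 0, 0], [[0, 0, 0.005], 0, 0], [[0, 0, 0.003], 0, 0], [[0, 0, 0], 0, 0]]'
python3 - <<'E'
from h import *
go([.509,-.1895,.1186],0.015)
E
```

```text
time: 8.52
eef_pos: [0.5079, -0.196, 0.2553]
time: 9.18
eef_pos: [0.5091, -0.1895, 0.1197]
orientation: [-0.0, 0.713, -0.701, 0.001]
wrist_force: [-0.8, 0.1, -2.0]
grip_width: 0.151
gripper_force: 40.4
tcp [ 0.5091 -0.1895  0.1197] d [0.     0.0001 0.0011] turn 0.0011721363592887002 yaw -3.125 j [-0.47  0.44 -0.33  0.8   0.   -2.06] t 9.1833
```

```bash
python3 -m pendant '[[[0, 0, 0.001], 0, 0], [[0, 0, 0.001], 0, 0], [[0, 0, 0], 0, 0], [[0, 0, 0], 0, 0]]'
python3 -m pendant '[[[0.004, 0, 0], 0, 0], [[0.004, 0, 0], 0, 0], [[0.002, 0, 0], 0, 0], [[0, 0, 0], 0, 0], [[0, 0, 0], 0, 0]]'
```

```text
time: 9.52
eef_pos: [0.5096, -0.1898, 0.1185]
orientation: [-0.001, 0.713, -0.702, 0.001]
wrist_force: [-0.7, -0.3, 5.7]
grip_width: 0.154
gripper_force: 41.5
time: 9.93
eef_pos: [0.5099, -0.1988, 0.1185]
orientation: [-0.002, 0.713, -0.701, 0.001]
wrist_force: [0.7, 3.2, 6.8]
grip_width: 0.153
gripper_force: 41.7
```

```bash
for i in 1 2; do python3 -m pendant '[[[0.001, 0, 0], 0, 0], [[0, 0, 0], 0, 0], [[0, 0, 0], 0, 0]]' | sed -n '2p;4p'; done;  python3 -m pendant '[[[0.001, 0, 0], 0, 0], [[0, 0, 0], 0, 0], [[0, 0, 0], 0, 0]]' | sed -n '2p;4p'
```

```text
eef_pos: [0.5099, -0.1992, 0.1185]
wrist_force: [0.6, 5.6, 7.5]
eef_pos: [0.5099, -0.2003, 0.1185]
wrist_force: [-0.6, 5.6, 7.8]
eef_pos: [0.5099, -0.2013, 0.1185]
wrist_force: [0.8, 6.3, 7.6]
```

```bash
for i in 1 2 3 4; do python3 -m pendant '[[[0.001, 0, 0], 0, 0], [[0, 0, 0], 0, 0], [[0, 0, 0], 0, 0]]' | sed -n '2p;4p'; done
```

```text
eef_pos: [0.5099, -0.2023, 0.1185]
wrist_force: [-0.6, 4.7, 8.5]
eef_pos: [0.5099, -0.2033, 0.1185]
wrist_force: [-0.6, 5.5, 7.3]
eef_pos: [0.5099, -0.2038, 0.1185]
wrist_force: [0.5, 6.7, 9.2]
eef_pos: [0.5099, -0.204, 0.1186]
wrist_force: [0.3, 9.9, 10.6]
```

```bash
python3 -m pendant '[[[0, 0.003, 0], 0, 0], [[0, 0.003, 0], 0, 0], [[0, 0, 0], 0, 0], [[0, 0, 0], 0, 0]]' | sed -n '2p;4p'; for i in 1 2 3 4; do python3 -m pendant '[[[0, 0.001, 0], 0, 0], [[0, 0, 0], 0, 0], [[0, 0, 0], 0, 0]]' | sed -n '2p;4p'; done
```

```text
eef_pos: [0.5065, -0.2043, 0.1189]
wrist_force: [6.4, 9.5, 4.3]
eef_pos: [0.506, -0.2043, 0.1189]
wrist_force: [8.5, 8.9, 4.7]
eef_pos: [0.5051, -0.2043, 0.1189]
wrist_force: [8.1, 10.3, 4.5]
eef_pos: [0.5041, -0.2043, 0.1189]
wrist_force: [7.6, 9.7, 4.5]
eef_pos: [0.5031, -0.2044, 0.1189]
wrist_force: [8.1, 9.2, 3.6]
```

```bash
for i in 1 2 3 4 5; do python3 -m pendant '[[[0, 0.001, 0], 0, 0], [[0, 0, 0], 0, 0], [[0, 0, 0], 0, 0]]' | sed -n '2p;4p'; done
```

```text
eef_pos: [0.5021, -0.2044, 0.1189]
wrist_force: [7.6, 9.5, 3.9]
eef_pos: [0.5011, -0.2044, 0.119]
wrist_force: [8.8, 10.5, 4.3]
eef_pos: [0.5003, -0.2044, 0.119]
wrist_force: [8.4, 10.1, 3.3]
eef_pos: [0.5, -0.2045, 0.119]
wrist_force: [10.5, 10.1, 0.9]
eef_pos: [0.4997, -0.2045, 0.1191]
wrist_force: [12.7, 9.8, 0.9]
```

```bash
python3 -m pendant '[[[0, 0, 0], 0, 0.45], [[0, 0, 0], 0, 0.45], [[0, 0, 0], 0, 0.45], [[0, 0, -0.03], 0, 0.45], [[0, 0, -0.04], 0, 0.45], [[0, 0, -0.04], 0, 0.5], [[0, 0, -0.03], 0, 0.7], [[0, 0, 0], 0, 0.7]]' | head -2
python3 - <<'E'
from h import *
go([.651,.084,.26],np.radians(25)); im,c=snap("wrist","pics/w5.png")
for b in boxes(im,c,thr=150): print(np.round(b[:5],3),b[5])
E
```

```text
time: 14.93
eef_pos: [0.4963, -0.2085, 0.2639]
tcp [ 0.4963 -0.2085  0.2639] d [-0.2902 -0.159   0.0036] turn -0.42153431199044533 yaw -3.127 j [-0.52  0.31 -0.12  1.13 -0.   -2.1 ] t 14.9333
[ 0.663  0.056 32.566 19.61  25.431] [201.63636364 363.30909091]
[ 9.45000e-01 -8.60000e-02  2.64633e+02  1.85096e+02  8.98910e+01] [ 45.96097561 255.17560976]
[ 5.50000e-01 -1.76000e-01  2.28957e+02  1.65739e+02  1.46500e+00] [249.89393939 209.54141414]
[  0.788  -0.425  74.318  40.174 -16.197] [86.86238532 11.37614679]
```

```bash
python3 -m pendant '[[[-0.0363, -0.0199, 0], 0, 0.7], [[-0.0363, -0.0199, 0], 0, 0.7], [[-0.0363, -0.0199, 0], 0, 0.7], [[-0.0363, -0.0199, 0], 0, 0.7], [[-0.0363, -0.0199, 0], 0, 0.7], [[-0.0363, -0.0199, 0], 0, 0.7], [[-0.0363, -0.0199, 0], 0, 0.7], [[-0.0363, -0.0199, 0], 0, 0.7]]' |head -2
python3 -m pendant '[[[0, 0, 0.03], -0.105, 0.7], [[0, 0, 0.03], -0.105, 0.7], [[0, 0, 0.03], -0.105, 0.7], [[0, 0, 0.01], -0.106, 0.7], [[0, 0, 0], 0, 0.7], [[0, 0, 0], 0, 0.7]]' |head -2
python3 - <<'E'
from h import *
go([.651,.0838,.1075],np.radians(25)); im,c=snap("wrist","pics/w6.png")
for b in boxes(im,c,roi=(180,100,460,330),thr=165): print(np.round(b[:5],3),b[5])
E
```

```text
time: 15.65
eef_pos: [0.6482, 0.0877, 0.2548]
time: 16.15
eef_pos: [0.647, 0.0859, 0.1549]
tcp [0.647  0.0859 0.1549] d [ 0.0036 -0.0029  0.0474] turn -0.002949485174652544 yaw -2.708 j [ 0.03  0.61  0.07  1.03 -0.   -1.97] t 16.15
[ 0.639  0.112 32.828 18.14  25.231] [311.60897436 260.36538462]
[  0.74    0.072  61.579  28.837 -69.878] [197.64133739 143.28571429]
```

```bash
python3 -m pendant '[[[0.0036, -0.0029, 0.023], 0, 0.7], [[0, 0, 0.0225], 0, 0.7], [[0, 0, 0], 0, 0.7], [[0, 0, 0], 0, 0], [[0, 0, 0], 0, 0], [[0, 0, 0], 0, 0], [[0, 0, 0], 0, 0], [[0, 0, 0], 0, 0]]' 40
python3 -m pendant '[[[0, 0, -0.04], 0, 0], [[0, 0, -0.04], 0.1, 0], [[0, 0, -0.04], 0.1, 0], [[0, 0, -0.03], 0.1, 0], [[0, 0, 0], 0.105, 0], [[0, 0, 0], 0, 0]]'
python3 - <<'E'
from h import *
go([.637,-.190,.26],0.015)
E
```

```text
time: 16.87
eef_pos: [0.6537, 0.0842, 0.1134]
orientation: [-0.001, 0.843, -0.537, 0.001]
wrist_force: [-0.9, -0.3, 6.2]
grip_width: 0.153
gripper_force: 43.0
time: 17.37
eef_pos: [0.6541, 0.0843, 0.2647]
orientation: [-0.002, 0.718, -0.697, 0.002]
wrist_force: [-0.5, 0.1, -2.7]
grip_width: 0.153
gripper_force: 42.1
tcp [0.6541 0.0843 0.2647] d [0.2737 0.0252 0.0045] turn 0.014747845191631193 yaw -3.112 j [ 0.03  0.56  0.27  1.28  0.   -1.57] t 17.3667
```

```bash
python3 -m pendant '[[[0, 0.04, 0], 0.0147, 0], [[0, 0.04, 0], 0, 0], [[0.0391, 0.0005, 0], 0, 0], [[0.0391, 0, 0], 0, 0], [[0.0391, 0, 0], 0, 0], [[0.0391, 0, 0], 0, 0], [[0.0391, 0, 0], 0, 0], [[0.0391, 0, 0], 0, 0]]' | head -2
python3 -m pendant '[[[0.0391, 0, 0], 0, 0], [[0, -0.028, 0], 0, 0], [[0, -0.0275, 0], 0, 0], [[0, 0, 0.04], 0, 0], [[0, 0, 0.04], 0, 0], [[0, 0, 0.035], 0, 0], [[0, 0, 0.015], 0, 0], [[0, 0, 0], 0, 0]]'
python3 - <<'E'
from h import *
go([.637,-.190,.1235],0.015)
E
```

```text
time: 18.03
eef_pos: [0.5747, -0.1536, 0.2596]
time: 18.7
eef_pos: [0.6308, -0.1893, 0.1272]
orientation: [0.001, 0.714, -0.7, -0.003]
wrist_force: [-0.2, 0.2, -2.4]
grip_width: 0.148
gripper_force: 43.6
tcp [ 0.6308 -0.1893  0.1272] d [ 0.0008 -0.0062  0.0037] turn 0.004897682729801289 yaw -3.122 j [-0.39  0.64  0.05  0.98  0.   -1.98] t 18.7
```

```bash
python3 -m pendant '[[[0, -0.006, 0], 0, 0], [[0, 0, 0.002], 0, 0], [[0, 0, 0], 0, 0], [[0, 0, 0], 0, 0]]' | sed -n '2p;4p'; for i in 1 2 3 ; do python3 -m pendant '[[[0, 0, 0.0015], 0, 0], [[0, 0, 0], 0, 0], [[0, 0, 0], 0, 0]]' | sed -n '2p;4p'; done
```

```text
eef_pos: [0.6382, -0.1903, 0.1295]
wrist_force: [0.1, 0.0, -2.4]
eef_pos: [0.6381, -0.1904, 0.1281]
wrist_force: [-0.3, -0.6, -2.8]
eef_pos: [0.6382, -0.1903, 0.1264]
wrist_force: [0.2, 0.2, -3.5]
eef_pos: [0.6382, -0.1903, 0.1248]
wrist_force: [0.1, -0.3, -2.6]
```

```bash
for i in 1 2 3 4 5; do python3 -m pendant '[[[0, 0, 0.001], 0, 0], [[0, 0, 0], 0, 0], [[0, 0, 0], 0, 0]]' | sed -n '2p;4p'; done
```

```text
eef_pos: [0.6382, -0.1903, 0.1239]
wrist_force: [0.2, 0.5, -2.4]
eef_pos: [0.6382, -0.1903, 0.1229]
wrist_force: [-0.2, -0.0, -3.6]
eef_pos: [0.6383, -0.1905, 0.1224]
wrist_force: [-2.2, -0.3, 1.9]
eef_pos: [0.6384, -0.1907, 0.1223]
wrist_force: [-2.4, -0.9, 6.2]
eef_pos: [0.6383, -0.1908, 0.1222]
wrist_force: [-5.8, 0.2, 9.9]
```

```bash
python3 -m pendant '[[[0.004, 0, -0.002], 0, 0], [[0.004, 0, 0], 0, 0], [[0.002, 0, 0], 0, 0], [[0, 0, 0], 0, 0], [[0, 0, 0], 0, 0]]' | sed -n '2p;4p'; for i in 1 2 3 4 5; do python3 -m pendant '[[[0.001, 0, 0], 0, 0], [[0, 0, 0], 0, 0], [[0, 0, 0], 0, 0]]' | sed -n '2p;4p'; done
```

```text
eef_pos: [0.6389, -0.2003, 0.1222]
wrist_force: [0.2, 1.9, 3.0]
eef_pos: [0.6388, -0.2009, 0.1222]
wrist_force: [1.1, 3.9, 3.0]
eef_pos: [0.6388, -0.2013, 0.1222]
wrist_force: [1.1, 6.3, 4.5]
eef_pos: [0.6388, -0.2015, 0.1222]
wrist_force: [1.2, 7.6, 5.3]
eef_pos: [0.6388, -0.2016, 0.1222]
wrist_force: [0.5, 10.4, 6.2]
eef_pos: [0.6388, -0.2018, 0.1222]
wrist_force: [-0.1, 12.5, 6.5]
```

Fence contact. Now push to the fin.

```bash
python3 -m pendant '[[[-0.001, 0.003, 0], 0, 0], [[0, 0.003, 0], 0, 0], [[0, 0.002, 0], 0, 0], [[0, 0, 0], 0, 0], [[0, 0, 0], 0, 0]]' | sed -n '2p;4p'; for i in 1 2 3 4 5; do python3 -m pendant '[[[0, 0.001, 0], 0, 0], [[0, 0, 0], 0, 0], [[0, 0, 0], 0, 0]]' | sed -n '2p;4p'; done
```

```text
eef_pos: [0.6326, -0.2019, 0.1222]
wrist_force: [6.4, 9.7, 0.8]
eef_pos: [0.632, -0.2019, 0.1222]
wrist_force: [6.4, 9.3, 0.6]
eef_pos: [0.631, -0.2019, 0.1223]
wrist_force: [7.0, 10.0, 0.6]
eef_pos: [0.6301, -0.2019, 0.1223]
wrist_force: [6.4, 9.7, 0.6]
eef_pos: [0.6292, -0.202, 0.1223]
wrist_force: [7.3, 9.2, 0.6]
eef_pos: [0.6288, -0.202, 0.1224]
wrist_force: [9.0, 9.5, -1.0]
```

```bash
for i in 1 2; do python3 -m pendant '[[[0, 0.001, 0], 0, 0], [[0, 0, 0], 0, 0], [[0, 0, 0], 0, 0]]' | sed -n '2p;4p'; done
python3 -m pendant '[[[0, 0, 0], 0, 0.45], [[0, 0, 0], 0, 0.45], [[0, 0, 0], 0, 0.45], [[0, 0, -0.03], 0, 0.45], [[0, 0, -0.04], 0, 0.45], [[0, 0, -0.04], 0, 0.5], [[0, 0, -0.03], 0, 0.7], [[0, 0, 0], 0, 0.7]]' | head -2
python3 - <<'E'
from h import *
go([.493,.213,.26],np.radians(12.6)); im,c=snap("wrist","pics/w7.png")
E
```

```text
eef_pos: [0.6284, -0.2021, 0.1226]
wrist_force: [9.8, 10.4, -1.0]
eef_pos: [0.6281, -0.2021, 0.1227]
wrist_force: [11.6, 10.0, -1.7]
time: 25.53
eef_pos: [0.6257, -0.2067, 0.27]
tcp [ 0.6257 -0.2067  0.27  ] d [-0.4218  0.1262  0.0059] turn -0.20417507312883654 yaw -3.126 j [-0.41  0.56  0.27  1.28 -0.   -2.  ] t 25.5333
```

```bash
python3 -m pendant '[[[-0.0383, 0.0115, 0], 0, 0.7], [[-0.0383, 0.0115, 0], 0, 0.7], [[-0.0383, 0.0115, 0], 0, 0.7], [[-0.0383, 0.0115, 0], 0, 0.7], [[-0.0383, 0.0115, 0], 0, 0.7], [[-0.0383, 0.0115, 0], 0, 0.7], [[-0.0383, 0.0115, 0], 0, 0.7], [[-0.0383, 0.0115, 0], 0, 0.7]]' |head -2
python3 -m pendant '[[[-0.0383, 0.0115, 0], 0, 0.7], [[-0.0383, 0.0115, 0], 0, 0.7], [[-0.0383, 0.0115, 0], 0, 0.7], [[0, 0, 0], -0.102, 0.7], [[0, 0, 0], -0.102, 0.7], [[0, 0, 0], 0, 0.7], [[0, 0, 0], 0, 0.7]]' |head -2
python3 - <<'E'
from h import *
go([.492,.213,.11],np.radians(12.6)); im,c=snap("wrist","pics/w8.png")
for b in boxes(im,c,roi=(220,60,420,330),thr=165): print(np.round(b[:5],3),b[5])
E
```

```text
time: 26.25
eef_pos: [0.5245, 0.101, 0.2604]
time: 26.83
eef_pos: [0.4894, 0.214, 0.2607]
tcp [0.4894 0.214  0.2607] d [ 0.0014 -0.0027  0.1507] turn -0.0021023839845835113 yaw -2.924 j [ 0.29  0.31 -0.13  1.14 -0.   -1.49] t 26.8333
[ 0.386  0.237 48.856  5.901 75.432] [408.20987654 226.14814815]
[ 0.488  0.237 34.019 30.916 13.122] [315.125      210.18055556]
```

```bash
python3 -m pendant '[[[0.0014, -0.0027, 0.04], 0, 0.7], [[0, 0, 0.04], 0, 0.7], [[0, 0, 0.04], 0, 0.7], [[0, 0, 0.029], 0, 0.7], [[0, 0, 0], 0, 0.7], [[0, 0, 0], 0, 0.7]]' 40
python3 -m pendant '[[[0, 0, 0], 0, 0], [[0, 0, 0], 0, 0], [[0, 0, 0], 0, 0], [[0, 0, 0], 0, 0], [[0, 0, 0], 0, 0]]' 40
python3 -m pendant '[[[0, 0, -0.04], 0, 0], [[0, 0, -0.04], 0.1, 0], [[0, 0, -0.04], 0.104, 0], [[0, 0, -0.04], 0, 0], [[0, 0, 0], 0, 0], [[0, 0, 0], 0, 0]]'
python3 - <<'E'
from h import *
go([.573,-.190,.26],0.015)
E
```

```text
time: 27.38
eef_pos: [0.4914, 0.2125, 0.1116]
orientation: [0.002, 0.78, -0.626, -0.001]
wrist_force: [0.8, 0.7, 1.2]
grip_width: 0.701
gripper_force: 0.0
time: 27.8
eef_pos: [0.4942, 0.2141, 0.1149]
orientation: [-0.001, 0.781, -0.625, 0.001]
wrist_force: [-0.9, -1.1, 7.6]
grip_width: 0.151
gripper_force: 41.4
time: 28.3
eef_pos: [0.4947, 0.2144, 0.2764]
orientation: [-0.003, 0.713, -0.701, 0.002]
wrist_force: [0.4, -0.0, -3.0]
grip_width: 0.152
gripper_force: 40.4
tcp [0.4947 0.2144 0.2764] d [ 0.4057 -0.0713  0.0161] turn 0.001965403199777782 yaw -3.125 j [ 0.29  0.31 -0.09  1.17  0.   -1.3 ] t 28.3
```

```bash
python3 -m pendant '[[[0.0406, -0.0071, 0], 0, 0], [[0.0406, -0.0071, 0], 0, 0], [[0.0406, -0.0071, 0], 0, 0], [[0.0406, -0.0071, 0], 0, 0], [[0.0406, -0.0071, 0], 0, 0], [[0.0406, -0.0071, 0], 0, 0], [[0.0406, -0.0071, 0], 0, 0], [[0.0406, -0.0071, 0], 0, 0]]' |head -2
python3 -m pendant '[[[0.0406, -0.0071, 0], 0, 0], [[0.0406, -0.0071, 0], 0, 0], [[0, 0, 0.0], 0, 0], [[0, 0, 0.04], 0, 0], [[0, 0, 0.04], 0, 0], [[0, 0, 0.04], 0, 0], [[0, 0, 0.018], 0, 0], [[0, 0, 0], 0, 0]]' | head -2
python3 - <<'E'
from h import *
go([.573,-.190,.127],0.015)
E
```

```text
time: 28.97
eef_pos: [0.554, -0.1117, 0.2709]
time: 29.63
eef_pos: [0.5682, -0.1892, 0.1295]
tcp [ 0.5682 -0.1892  0.1295] d [ 0.0008 -0.0048  0.0025] turn 0.002026881670840197 yaw -3.125 j [-0.43  0.53 -0.14  0.9   0.   -2.02] t 29.6333
```

```bash
python3 -m pendant '[[[0, -0.005, 0], 0, 0], [[0, 0, 0], 0, 0], [[0, 0, 0.001], 0, 0], [[0, 0, 0], 0, 0]]' | sed -n '2p;4p'; for i in 1 2 3 4 5; do python3 -m pendant '[[[0, 0, 0.001], 0, 0], [[0, 0, 0], 0, 0], [[0, 0, 0], 0, 0]]' | sed -n '2p;4p'; done
```

```text
eef_pos: [0.576, -0.191, 0.1346]
wrist_force: [0.5, -0.6, -1.0]
eef_pos: [0.5757, -0.191, 0.1333]
wrist_force: [-0.1, 0.8, -1.7]
eef_pos: [0.5756, -0.1909, 0.1319]
wrist_force: [-0.4, 0.6, -1.3]
eef_pos: [0.5756, -0.1909, 0.1309]
wrist_force: [0.0, -0.7, -0.8]
eef_pos: [0.5756, -0.1909, 0.1299]
wrist_force: [-0.5, 0.3, -1.9]
eef_pos: [0.5756, -0.1909, 0.1289]
wrist_force: [0.3, -1.3, -1.3]
```

```bash
python3 -m pendant '[[[0, 0, 0.002], 0, 0], [[0, 0, 0], 0, 0], [[0, 0, 0], 0, 0]]' | sed -n '2p;4p'; for i in 1 2 3 4; do python3 -m pendant '[[[0, 0, 0.001], 0, 0], [[0, 0, 0], 0, 0], [[0, 0, 0], 0, 0]]' | sed -n '2p;4p'; done
```

```text
eef_pos: [0.5756, -0.1908, 0.1267]
wrist_force: [0.6, -0.1, -1.8]
eef_pos: [0.5757, -0.1909, 0.1259]
wrist_force: [-0.2, 0.7, -1.5]
eef_pos: [0.5758, -0.191, 0.1252]
wrist_force: [0.9, -0.3, -0.8]
eef_pos: [0.5759, -0.1913, 0.1249]
wrist_force: [-2.4, -0.9, 5.2]
eef_pos: [0.5758, -0.1914, 0.1248]
wrist_force: [-4.3, -0.4, 12.3]
```

```bash
python3 -m pendant '[[[0.004, 0, -0.002], 0, 0], [[0.004, 0, 0], 0, 0], [[0.002, 0, 0], 0, 0], [[0, 0, 0], 0, 0], [[0, 0, 0], 0, 0]]' | sed -n '2p;4p'; for i in 1 2 3 4 5; do python3 -m pendant '[[[0.001, 0, 0], 0, 0], [[0, 0, 0], 0, 0], [[0, 0, 0], 0, 0]]' | sed -n '2p;4p'; done
```

```text
eef_pos: [0.576, -0.2005, 0.1249]
wrist_force: [-0.2, 3.0, 2.3]
eef_pos: [0.576, -0.2007, 0.1249]
wrist_force: [1.5, 5.7, 3.6]
eef_pos: [0.576, -0.2008, 0.1249]
wrist_force: [0.1, 7.9, 4.0]
eef_pos: [0.576, -0.201, 0.1249]
wrist_force: [-0.2, 10.2, 4.8]
eef_pos: [0.576, -0.2012, 0.125]
wrist_force: [0.6, 13.3, 7.2]
eef_pos: [0.576, -0.2015, 0.1251]
wrist_force: [-0.0, 14.4, 8.9]
```

```bash
python3 -m pendant '[[[-0.002, 0.003, 0], 0, 0], [[0, 0.003, 0], 0, 0], [[0, 0.003, 0], 0, 0], [[0, 0.001, 0], 0, 0], [[0, 0, 0], 0, 0], [[0, 0, 0], 0, 0]]' | sed -n '2p;4p'; for i in 1 2 3 4 5; do python3 -m pendant '[[[0, 0.001, 0], 0, 0], [[0, 0, 0], 0, 0], [[0, 0, 0], 0, 0]]' | sed -n '2p;4p'; done
```

```text
eef_pos: [0.5676, -0.2018, 0.125]
wrist_force: [4.7, 8.2, -0.1]
eef_pos: [0.5669, -0.2018, 0.1251]
wrist_force: [4.9, 7.8, 0.1]
eef_pos: [0.566, -0.2018, 0.1251]
wrist_force: [5.2, 8.5, 0.4]
eef_pos: [0.5652, -0.2019, 0.1252]
wrist_force: [6.4, 8.8, 0.6]
eef_pos: [0.5649, -0.202, 0.1253]
wrist_force: [6.6, 8.7, -1.3]
eef_pos: [0.5644, -0.202, 0.1254]
wrist_force: [8.3, 9.0, -2.3]
```

```bash
python3 -m pendant '[[[0, 0.001, 0], 0, 0], [[0, 0.001, 0], 0, 0], [[0, 0, 0], 0, 0], [[0, 0, 0], 0, 0.45], [[0, 0, 0], 0, 0.45], [[0, 0, 0], 0, 0.45], [[0, 0, -0.03], 0, 0.45], [[0, 0, -0.04], 0, 0.45]]' | head -2
python3 -m pendant '[[[-0.02, 0, -0.04], 0, 0.5], [[-0.03, 0, -0.03], 0, 0.5], [[-0.02, 0, -0.035], 0, 0.5], [[0, 0, -0.03], 0, 0.5], [[0, 0, 0], 0, 0.5], [[0, 0, 0], 0, 0.5]]' | head -2
python3 - <<'E'
from h import *
im,c=snap("wrist","pics/w9.png"); cv2.imwrite("pics/w9c.png",cv2.resize(im[30:230,170:450],(784,560),interpolation=cv2.INTER_CUBIC))
E
```

```text
time: 36.55
eef_pos: [0.5556, -0.2034, 0.1914]
time: 37.05
eef_pos: [0.5586, -0.1367, 0.3289]
```

View pics/w9c.png

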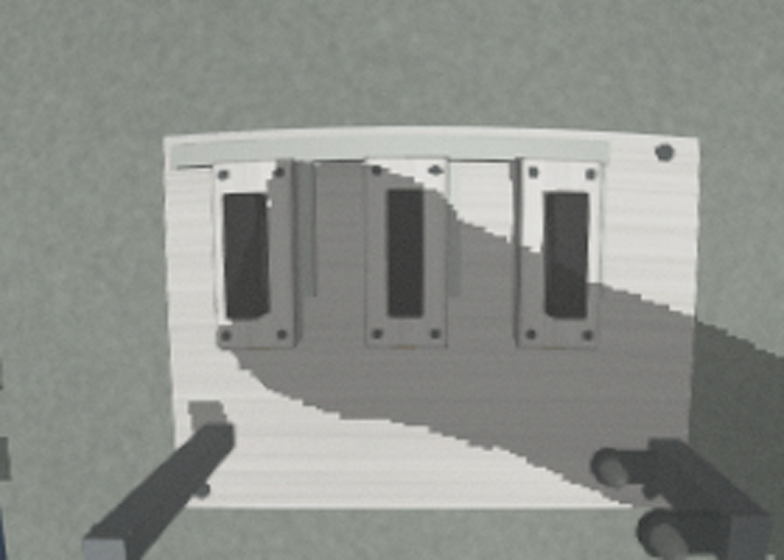

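The view shows three boxes in the lanes with their screws visible. I'll compute their centres from the screw pixels at z = 0.04 (box top above the plate) and compare them with the fin faces.

Run:
```python
from h import *
im,c=load("pics/w9.png"); f=lambda u,v:(170+(u-.9)/2.8,30+(v-.9)/2.8)
S=dict(l2=[(224,175),(280,172),(226,336),(282,334)],l1=[(376,170),(436,170),(377,333),(436,333)],l0=[(533,172),(591,174),(531,334),(588,334)])
for k,q in S.items():
    w=np.array([plane("wrist",f(*p),.04,c)[:2] for p in q]); d=w[0]+w[1]-w[2]-w[3]; print(k,w.mean(0).round(4),"tilt",round(float(np.arctan2(-d[0],d[1])),3), "yawdeg", np.degrees(np.arctan(d[0]/d[1])).round(2))
for k,p,z in [("fin2L",(303,280),.02),("fin2R",(316,280),.02),("fin1R",(460,280),.02),("fin1L",(447,280),.02),("f0R",(602,240),.02),("fenceR",(608,163),.026),("fenceL",(176,166),.026),("pinlo",(612,470),.052),("pinhi",(668,540),.142)]: print(k,plane("wrist",f(*p),z,c).round(4))
go([.5,.35,.3],0)
```

```text
l2 [ 0.6287 -0.1997] tilt -3.133 yawdeg -0.49
l1 [ 0.5649 -0.2008] tilt -3.123 yawdeg -1.04
l0 [ 0.5009 -0.2019] tilt -3.123 yawdeg -1.05
fin2L [ 0.61   -0.1877  0.02  ]
fin2R [ 0.6043 -0.1877  0.02  ]
fin1R [ 0.5416 -0.1884  0.02  ]
fin1L [ 0.5473 -0.1883  0.02  ]
f0R [ 0.4797 -0.2085  0.02  ]
fenceR [ 0.4793 -0.2423  0.026 ]
fenceL [ 0.6656 -0.2393  0.026 ]
pinlo [ 0.4767 -0.1128  0.052 ]
pinhi [ 0.4773 -0.1141  0.142 ]
tcp [ 0.5578 -0.1366  0.3269] d [-0.4875  0.0499  0.0263] turn 0.016302371291521567 yaw -3.125 j [-0.35  0.37  0.13  1.33 -0.   -1.94] t 37.1
```

All three boxes sit at 64 mm pitch, parallel, and about 40 mm off the fence line, so they are home. Jig yaw is about +1°. Now to look at the door.

```bash
python3 -m pendant '[[[-0.039, 0.0038, 0], 0, 0.8], [[-0.039, 0.0038, 0], 0, 0.8], [[-0.039, 0.0038, 0], 0, 0.8], [[-0.039, 0.0038, 0], 0, 0.8], [[-0.039, 0.0038, 0], 0, 0.8], [[-0.039, 0.0038, 0], 0, 0.8], [[-0.039, 0.0038, 0], 0, 0.8], [[-0.039, 0.0038, 0], 0, 0.8]]' |head -2
python3 -m pendant '[[[-0.039, 0.0038, 0], 0, 0.8], [[-0.039, 0.0038, 0], 0, 0.8], [[-0.039, 0.0038, 0], 0, 0.8], [[-0.039, 0.0038, 0], 0, 0.8], [[-0.039, 0.0038, 0], 0, 0.8], [[0, 0, 0], 0, 0.8], [[0, 0, 0], 0, 0.8]]' |head -2
python3 - <<'E'
from h import *
im,c=snap("wrist","pics/w10.png"); go([.5,.35,.3],0)
E
```

```text
time: 37.77
eef_pos: [0.5209, 0.1762, 0.3244]
time: 38.35
eef_pos: [0.499, 0.3708, 0.3238]
tcp [0.4995 0.3695 0.3243] d [ 0.0195 -0.0003  0.0244] turn 0.017333807644750898 yaw -3.124 j [ 0.54  0.48  0.29  1.38 -0.   -1.05] t 38.4
```

View pics/w10.png

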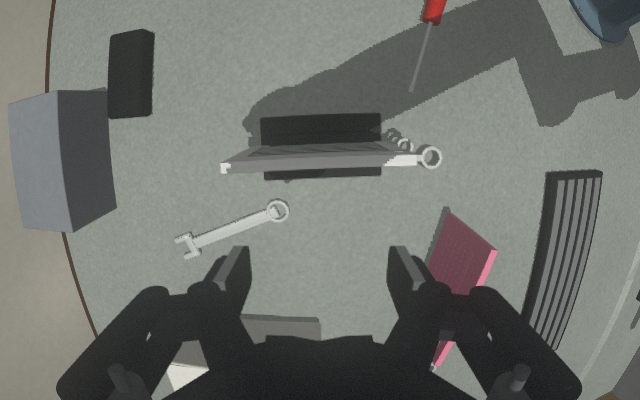

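The door stands along image x: its far end is at about (223,168) and the upper knuckle ring at about (431,157). I'll take an enlarged crop for precise pixels.

Run:
```python
from h import *
im,c=load("pics/w10.png"); a=cv2.resize(im[130:195,210:330],(780,422),interpolation=cv2.INTER_CUBIC)[:290]; b=cv2.resize(im[130:195,330:450],(780,422),interpolation=cv2.INTER_CUBIC)[:290]
cv2.imwrite("pics/w10c.png",np.vstack([a,b]))
g=im.min(2); m=(g>150).astype(np.uint8); k=np.zeros_like(m); k[140:178,416:446]=1
cs,_=cv2.findContours(m*k,cv2.RETR_EXTERNAL,cv2.CHAIN_APPROX_NONE); q=max(cs,key=cv2.contourArea); print(cv2.minEnclosingCircle(q),q[:,0].min(0),q[:,0].max(0))
```

```text
((428.5, 158.0), 14.326648712158203) [416 146] [442 169]
```

View pics/w10c.png

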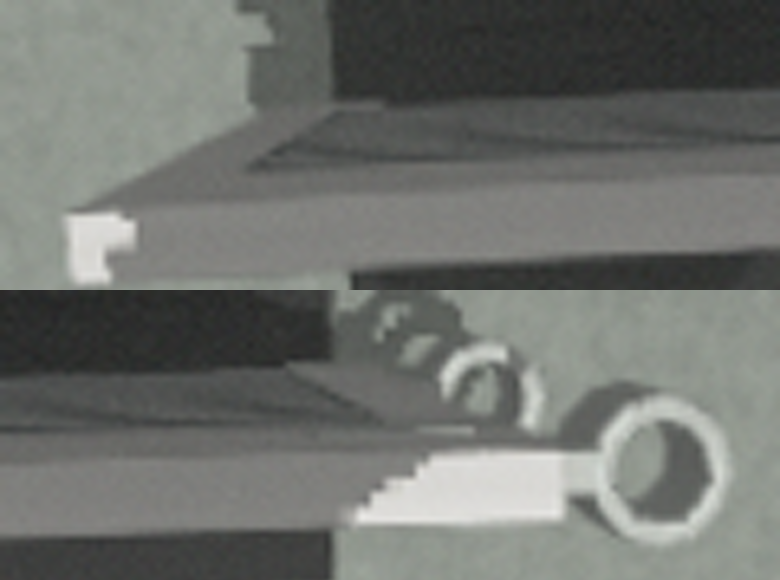

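Run:
```python
from h import *
im,c=load("pics/w10.png")
g={}
for k,p,z in [("f1",(220.2,162.6),.142),("f2",(220.8,173.5),.142),("n1",(416.6,154.6),.142),("n2",(416.6,165.4),.142),("ringU",(432,157.7),.130),("ringL",(405.4,145.4),.040)]:
    g[k]=plane("wrist",p,z,c); print(k,g[k].round(4))
f=(g["f1"]+g["f2"])/2; n=(g["n1"]+g["n2"])/2; d=f-n; print("len",np.linalg.norm(d),"yaw",np.arctan2(d[1],d[0]),"from ring",(f-g["ringU"])[:2],"thick",np.linalg.norm(g["f1"]-g["f2"]))
print("far corner z check",tri([ray("wrist",(220.5,168),c),ray("scene",(390.5,177))]))
```

```text
f1 [0.5821 0.3405 0.142 ]
f2 [0.582  0.3499 0.142 ]
n1 [0.4159 0.3306 0.142 ]
n2 [0.4152 0.3399 0.142 ]
ringU [0.3968 0.3341 0.13  ]
ringL [0.3964 0.3326 0.04  ]
len 0.1668468124613333 yaw 0.05982112747449322 from ring [0.18528959 0.01113779] thick 0.009443674789832022
far corner z check (array([0.58429643, 0.34667557, 0.1359331 ]), [np.float64(0.0004844629350891221), np.float64(0.00048446293508919353)])
```

The door measures 167 mm long and 185 mm from ring to end, as it should. Its origin is at (0.397, 0.334) with yaw 0.06. I'll turn the tool across the panel with the camera toward the knuckles.

```bash
python3 -m pendant '[[[0, 0, 0], 0.122, 0.7], [[0, 0, 0], 0.122, 0.7], [[0, 0, 0], 0.122, 0.7], [[0, 0, 0], 0.122, 0.7], [[0, 0, 0], 0.122, 0.7], [[0, 0, 0], 0.122, 0.7], [[0, 0, 0], 0.122, 0.7], [[0, 0, 0], 0.122, 0.7]]' |head -2
python3 -m pendant '[[[0, 0, 0], 0.122, 0.7], [[0, 0, 0], 0.122, 0.7], [[0, 0, 0], 0.122, 0.7], [[0, 0, 0], 0.122, 0.7], [[0, 0, 0], 0.062, 0.7], [[0, 0, 0], 0, 0.7], [[0, 0, 0], 0, 0.7]]' |head -2
python3 - <<'E'
from h import *
go([.4964,.340,.18],.06+np.pi/2)
E
```

```text
time: 39.07
eef_pos: [0.5005, 0.3673, 0.3259]
time: 39.65
eef_pos: [0.5003, 0.3681, 0.3262]
tcp [0.5003 0.3681 0.3262] d [ 0.0055 -0.0277  0.1462] turn 0.0007362524247298552 yaw 1.632 j [ 0.53  0.48  0.29  1.39 -0.    0.47] t 39.65
```

```bash
python3 -m pendant '[[[0.0055, -0.0277, 0], 0, 0.7], [[0, 0, 0.036], 0, 0.7], [[0, 0, 0.036], 0, 0.7], [[0, 0, 0.036], 0, 0.7], [[0, 0, 0.036], 0, 0.7], [[0, 0, 0.002], 0, 0.7], [[0, 0, 0], 0, 0.7], [[0, 0, 0], 0, 0.7]]'
python3 - <<'E'
from h import *
go([.4964,.340,.18],.06+np.pi/2)
im,c=snap("wrist","pics/w11.png")
E
python3 -m pendant '[[[0, 0, 0], 0, 0], [[0, 0, 0], 0, 0], [[0, 0, 0], 0, 0], [[0, 0, 0], 0, 0], [[0, 0, 0], 0, 0], [[0, 0, 0], 0, 0], [[0, 0, 0], 0, 0]]' 80
```

```text
time: 40.32
eef_pos: [0.4969, 0.3419, 0.1824]
orientation: [0.001, -0.031, 1.0, 0.0]
wrist_force: [-0.1, 0.7, 1.0]
grip_width: 0.702
gripper_force: 0.0
tcp [0.4969 0.3419 0.1824] d [ 0.0007 -0.0019  0.0024] turn 0.0015362700754932845 yaw 1.632 j [ 0.5   0.49 -0.06  1.01 -0.    0.44] t 40.3167
time: 40.95
eef_pos: [0.4968, 0.3419, 0.1819]
orientation: [0.001, -0.031, 1.0, -0.0]
wrist_force: [0.0, -2.3, 5.9]
grip_width: 0.103
gripper_force: 78.9
```

```bash
python3 -m pendant '[[[0, 0, -0.02], 0, 0], [[0, 0, -0.03], 0, 0], [[0, 0, -0.03], 0, 0], [[0, 0, 0], 0, 0], [[0, 0, 0], 0, 0]]'
python3 - <<'E'
from h import *
o=arm.get_obs(); r=R(); print("tool z",r[:,2].round(4))
im,c=snap("wrist","pics/w12.png"); cv2.imwrite("pics/w12c.png",cv2.resize(im[60:320,180:460],(784,588)[:2]))
E
```

```text
time: 41.37
eef_pos: [0.4969, 0.3426, 0.2621]
orientation: [0.001, -0.031, 1.0, 0.001]
wrist_force: [0.0, -0.4, -3.5]
grip_width: 0.105
gripper_force: 78.5
tool z [ 0.0029  0.0021 -1.    ]
```

View pics/w12c.png

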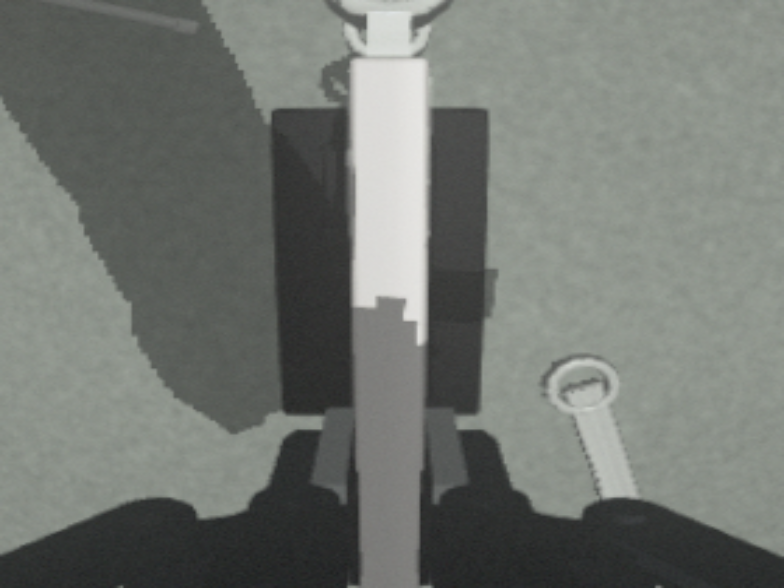

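The door hangs upright and centred in the fingers, with the rings at the image top. I'll carry it away from the rack, turn it to about 75° open, and stop short of the pins.

```bash
python3 -m pendant '[[[0, -0.035, 0], 0, 0], [[0, -0.035, 0], 0, 0], [[0, -0.035, 0], 0, 0], [[0, -0.035, 0], 0, 0], [[0, 0, 0], -0.11, 0], [[0, 0, 0], -0.115, 0], [[0, 0, 0], -0.115, 0], [[0, 0, 0], -0.115, 0]]' |head -2
python3 -m pendant '[[[0, 0, 0], -0.115, 0], [[0, 0, 0], -0.115, 0], [[0, 0, 0], -0.115, 0], [[0, 0, 0], -0.115, 0], [[0, 0, 0], -0.115, 0], [[0, 0, 0], -0.115, 0], [[0, 0, 0], -0.115, 0], [[0, 0, 0], 0, 0]]' |head -2
python3 - <<'E'
from h import *
im,c=load("pics/w12.png"); print(proj("wrist",[.3968,.3358,.210],c),proj("wrist",[.3968,.3358,.120],c)); g=im.min(2)
for r in range(30,84,4): 
    x=np.where(g[r,270:370]>140)[0]+270; print(r,x.min() if len(x) else None,x.max() if len(x) else None,len(x))
u=np.array([np.cos(1.3265),np.sin(1.3265)]); p=np.array([.476,-.112])+(.1003+.05)*u
go([*p,.228],1.3265+np.pi/2)
E
```

```text
time: 42.08
eef_pos: [0.5032, 0.2015, 0.258]
time: 42.75
eef_pos: [0.5032, 0.202, 0.2581]
[315.35126365  40.49791008] [316.4486012   70.72104718]
30 270 357 31
34 282 369 34
38 281 368 27
42 288 366 33
46 292 365 29
50 278 354 35
54 294 369 48
58 297 369 53
62 270 369 55
66 271 369 51
70 271 369 64
74 273 364 64
78 270 369 59
82 270 368 66
tcp [0.5032 0.202  0.2581] d [ 0.1607 -0.0501  0.0302] turn -0.003070715194991358 yaw 2.894 j [ 0.26  0.33 -0.1   1.14  0.   -1.06] t 42.75
```

```bash
python3 -m pendant '[[[0.0321, -0.01, 0.006], -0.003, 0], [[0.0321, -0.01, 0.006], 0, 0], [[0.0321, -0.01, 0.006], 0, 0], [[0.0321, -0.01, 0.006], 0, 0], [[0.0321, -0.01, 0.006], 0, 0], [[0, 0, 0], 0, 0], [[0, 0, 0], 0, 0]]' |head -4
python3 - <<'E'
from h import *
im,c=snap("wrist","pics/w13.png"); cv2.imwrite("pics/w13c.png",cv2.resize(im[0:110,240:400],(800,550),interpolation=cv2.INTER_CUBIC))
go([.5003,-.0147,.228],1.3265+np.pi/2)
E
```

```text
time: 43.33
eef_pos: [0.5127, 0.0329, 0.2288]
orientation: [-0.001, -0.612, 0.791, 0.001]
wrist_force: [0.0, 0.9, -2.8]
tcp [0.513  0.034  0.2293] d [0.0504 0.0002 0.0013] turn -0.005702081181261587 yaw 2.892 j [-0.06  0.29 -0.24  1.04  0.   -1.38] t 43.3833
```

View pics/w13c.png

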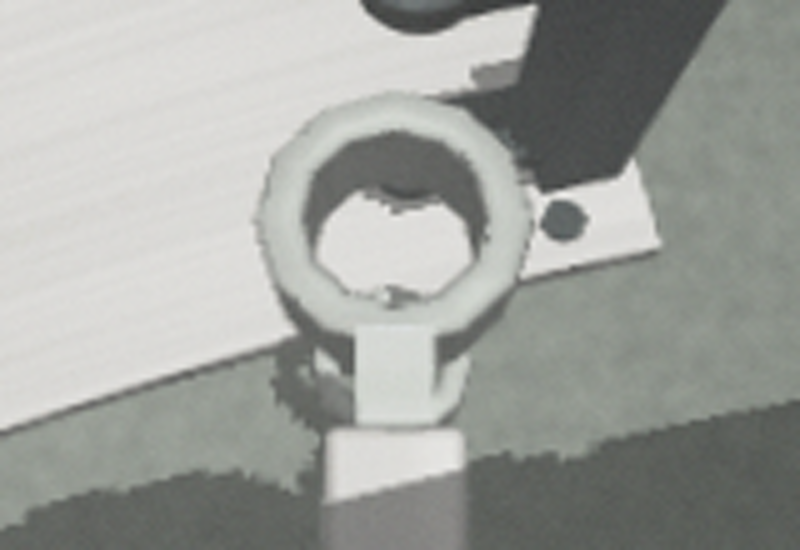

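The upper ring's centre is at about pixel (319,42), with the upper bracket just entering at the image top around (326,1). I'll compute the ring position and compare it with the pins.

Run:
```python
from h import *
im,c=load("pics/w13.png"); r=plane("wrist",(319,42.4),.1773,c); print("ring",r)
_,c3=load("pics/w3.png");_,c9=load("pics/w9.png");_,c2=load("pics/w2.png")
print(plane("wrist",(402.3,75.8),.142,c2),plane("wrist",(382.3,83.2),.052,c2))
# panel mid line far from ring
t=arm.get_obs()["eef_pos"]; print("ring-tcp in tool",R().T@(r-t))
# where would the pin top be seen relative to the ring after moving so ring over pin
for dx in (0,.05): print(proj("wrist",np.array([.476,-.1115,.142])-R()[:,0]*dx,c))
```

```text
ring [ 0.48732507 -0.06281753  0.1773    ]
[ 0.4755976 -0.1049009  0.142    ] [ 0.4741634 -0.1065405  0.052    ]
ring-tcp in tool [0.10019467 0.00069829 0.05195006]
[316.19847861 -30.05341477]
[316.39444531  58.06757991]
```

```bash
python3 -m pendant '[[[0.02, 0, 0], 0, 0], [[0.02, 0, 0], 0, 0], [[0.008, -0.0005, 0], 0, 0], [[0, 0, 0], 0, 0], [[0, 0, 0.004], 0, 0], [[0, 0, 0.004], 0, 0], [[0, 0, 0], 0, 0], [[0, 0, 0], 0, 0]]'
python3 - <<'E'
from h import *
im,c=snap("wrist","pics/w14.png"); cv2.imwrite("pics/w14c.png",cv2.resize(im[0:100,260:380],(720,600),interpolation=cv2.INTER_CUBIC))
E
```

```text
time: 44.05
eef_pos: [0.5025, -0.0113, 0.2221]
orientation: [-0.0, -0.615, 0.788, 0.001]
wrist_force: [0.0, 0.8, -2.8]
grip_width: 0.107
gripper_force: 79.6
```

View pics/w14c.png

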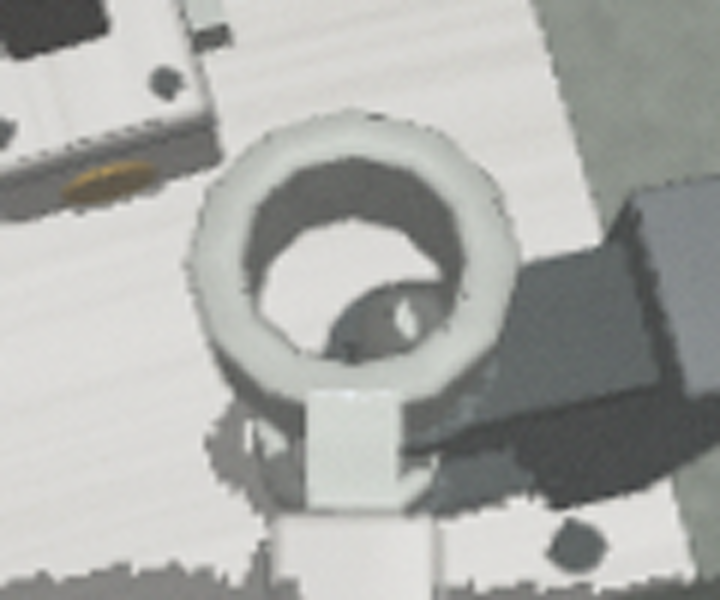

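The final crop shows the upper ring centred at about (354,260) in the crop. The pin, with its highlight, is visible through the hole toward its lower right, with its outline arc around (325,355) to (440,285). The ring therefore has to move, and I'll examine the pixel values numerically.

Run:
```python
from h import *
im,c=load("pics/w14.png"); g=im.max(2)
for r in range(44,64): print(r,' '.join('%3d'%v for v in g[r,306:338]))
t=np.array([.5025,-.0113,.2221])
for k,p,z in [("ringtop",(319,43.3),.170),("pin c(crop396,352)",(326,58.7),.142),("lowring inner?",(319,43.3),.152)]: print(k,plane("wrist",p,z,c))
for P in ([.476,-.11,.142],[.473,-.108,.142],[.473,-.108,.135],[.473,-.108,.12]): print(P,proj("wrist",P,c))
im2,c2=load("pics/w2.png"); print(im2[66:88,386:412].max(2)[::2])
```

```text
44 218 220 219 218 220 219 219 219 219 218 219 219 219 220 219 219 219 219 219 220 219 220 219 221 219 219 189 117 100  97 102 148
45 219 218 217 218 217 219 217 218 218 219 218 218 219 220 221 220 219 221 219 220 218 217 217 216 216 217 193 138  98  94 106 168
46 218 220 218 219 219 218 219 220 219 219 220 221 220 219 219 220 219 216 206 208 199 177 174 177 177 175 168 132 100  98 112 181
47 220 219 220 219 219 221 220 220 218 220 219 219 221 219 218 215 197 173 138 145 107 108 108 106 106 108 103 100  97 103 128 181
48 219 219 220 221 221 220 221 221 220 220 220 219 221 220 201 156 115 101 106 113 111 111 112 111 108 112 104 100 101 107 140 170
49 219 221 221 221 219 221 220 221 219 218 220 220 211 185 138 107 108 110 118 119 125 139 125 124 122 117 113 102 100 108 170 148
50 221 221 220 219 220 220 221 219 220 220 219 207 167 118 106 112 115 115 122 126 149 184 141 130 130 129 121 109 106 117 175 193
51 221 220 222 220 219 222 218 221 220 219 215 161 121 114 111 109 113 116 113 127 191 206 150 128 129 129 126 116 111 133 183 192
52 221 221 222 220 219 220 218 217 218 212 180 121 1
[... 2377 characters left out ...]
13 118 123
  165 190 186 165 133 101 101  98]
 [132 131 116  89  78  93 103  97  87  96  98 100 101 103 108 110 116 115
  119 114 116 114 106 100  99 101]
 [ 97  95  96  83  74  89 106  98  85  95  97  96  94  99 102 103 106 106
  109 113 112 103 101 102 101 100]
 [ 81  82  83  81  73  79  87 100 104 107 101 102 101  99  98  98 104 107
  110 107 109 103 106 102 102 101]
 [101  85  79  80  80  77  73  81  97 106 117 116 114 116 115 112 111 113
  108 104  92  96  91  95  94  99]
 [110 101  96  94  95  92  92  92  78  76  77  77  82  86  88  85  84  83
   79  72  79  77  78  77  79  76]
 [113 106 104 107 105 104 104 103  89  84  81  79  75  78  78  74  78  79
   75  75  76  78  77  75  78  76]]
```

```bash
python3 - <<'E'
from h import *
im,c=load("pics/w14.png"); p=plane("wrist",(326.6,57.8),.120,c); r=plane("wrist",(319,43.3),.170,c); print(p,r,R().T@(p-r), yaw())
E
python3 -m pendant '[[[0.003, 0.0043, 0], 0, 0], [[0, 0, 0], 0, 0], [[0, 0, 0], 0, 0], [[0, 0, 0], 0, 0]]' |head -4
python3 - <<'E'
from h import *
im,c=snap("wrist","pics/w15.png"); g=im.max(2)
for r in range(40,64): print(r,' '.join('%3d'%v for v in g[r,300:338]))
o=arm.get_obs()["eef_pos"]; r=R(); e=o+r[:,0]*.1+r[:,1]*.0005
for z in (.170,.152,.142,.12): print(z,proj("wrist",[e[0],e[1],z],c))
E
```

```text
[ 0.47304143 -0.10901157  0.12      ] [ 0.47798784 -0.10704162  0.17      ] [0.00312561 0.00428373 0.05000228] 2.896257918909685
time: 44.43
eef_pos: [0.4979, -0.0142, 0.2229]
orientation: [0.0, -0.615, 0.789, -0.0]
wrist_force: [-0.1, -0.5, -2.9]
40 173 129 106 103 105 101 104 103 142 196 216 217 219 217 218 217 217 216 216 215 215 215 213 214 215 214 215 215 176 117  97  99  97 100  99  98 122 173
41 162 121 104 103 102 104 104 151 206 217 217 217 218 217 216 216 217 215 215 214 214 217 215 215 217 218 216 218 216 185 128  98 101  99  97  97 108 157
42 151 110 103 105 107 116 159 214 216 216 216 216 216 216 215 214 214 216 214 216 216 217 216 217 218 217 218 217 219 218 175 124  93  97  98  98 104 149
43 142 101 104 106 114 146 217 216 216 214 215 214 214 216 216 215 216 218 218 217 219 218 219 218 219 218 219 218 218 217 219 184 133  97  99  97 101 130
44 147 108 102 108 136 192 217 216 214 216 215 217 217 217 217 218 219 218 217 219 219 220 219 219 217 220 218 218 217 218 219 218 184 117  96  97 100 147
45 166 126 100 105 153 215 217 217 216 217 219 218 219 218 218 219 218 219 21
[... 2301 characters left out ...]
8 184 181 176 162 136 173 181 171 172 183 183 190 186 191 196 194 196 198 201 204 206 207 200 191 175
61 144 182 190 194 194 196 200 197 197 197 197 197 195 193 190 191 189 182 187 186 186 188 192 194 193 192 193 196 200 199 199 204 205 207 200 193 178 145
62 113 144 140 174 191 194 193 196 196 194 195 194 195 193 194 193 193 191 193 191 191 193 195 193 194 198 197 198 196 200 201 204 205 199 192 172 140 116
63 103 110 124 133 165 189 191 195 193 192 194 194 192 195 191 194 192 194 192 192 196 194 196 196 196 196 199 199 201 203 206 204 198 189 170 134 108 104
0.17 [318.89079823  40.81806756]
0.152 [318.82548794  49.8055579 ]
0.142 [318.795852    53.90874135]
0.12 [318.74263048  61.31687447]
```

```bash
python3 -m pendant '[[[-0.0004, 0.0008, 0.003], 0, 0], [[0, 0, 0.003], 0, 0], [[0, 0, 0.002], 0, 0], [[0, 0, 0], 0, 0], [[0, 0, 0], 0, 0]]' | sed -n '2p;4p'; for i in 1 2 3 4 5; do python3 -m pendant '[[[0, 0, 0.002], 0, 0], [[0, 0, 0], 0, 0], [[0, 0, 0], 0, 0]]' | sed -n '2p;4p'; done
```

```text
eef_pos: [0.497, -0.0135, 0.2144]
wrist_force: [-0.3, -0.5, -3.4]
eef_pos: [0.4972, -0.0135, 0.2126]
wrist_force: [-0.4, -0.1, -2.4]
eef_pos: [0.4971, -0.0135, 0.2106]
wrist_force: [-0.2, 0.5, -2.5]
eef_pos: [0.4971, -0.0135, 0.2086]
wrist_force: [-0.6, 0.5, -3.2]
eef_pos: [0.4971, -0.0135, 0.2066]
wrist_force: [-0.0, 1.0, -3.6]
eef_pos: [0.4971, -0.0135, 0.2046]
wrist_force: [0.2, -0.1, -4.3]
```

```bash
for i in 1 2 3 4 5 6 7; do python3 -m pendant '[[[0, 0, 0.002], 0, 0], [[0, 0, 0], 0, 0], [[0, 0, 0], 0, 0]]' | sed -n '2p;4p'; done
```

```text
eef_pos: [0.4971, -0.0135, 0.2026]
wrist_force: [0.6, 0.6, -3.5]
eef_pos: [0.4971, -0.0135, 0.2006]
wrist_force: [-0.1, -0.4, -3.1]
eef_pos: [0.4971, -0.0135, 0.1986]
wrist_force: [0.6, 0.5, -3.0]
eef_pos: [0.4971, -0.0135, 0.1966]
wrist_force: [-0.5, 0.5, -3.4]
eef_pos: [0.4971, -0.0135, 0.1946]
wrist_force: [-0.0, 0.4, -4.1]
eef_pos: [0.4971, -0.0135, 0.1926]
wrist_force: [0.8, 0.7, -3.7]
eef_pos: [0.4971, -0.0136, 0.1906]
wrist_force: [0.5, 0.1, -2.7]
```

```bash
for i in 1 2 3 4; do python3 -m pendant '[[[0, 0, 0.001], 0, 0], [[0, 0, 0], 0, 0], [[0, 0, 0], 0, 0]]' | sed -n '2p;4p'; done
python3 - <<'E'
from h import *
im,c=snap("scene","pics/s2.png"); print(proj("scene",[.474,-.109,.03]),proj("scene",[.474,-.109,.142]))
im,c=snap("side","pics/sd2.png");
E
```

```text
eef_pos: [0.4972, -0.0135, 0.1898]
wrist_force: [-0.2, 1.3, -3.5]
eef_pos: [0.4976, -0.0133, 0.1894]
wrist_force: [-1.4, 3.1, 3.9]
eef_pos: [0.4979, -0.0131, 0.189]
wrist_force: [-1.4, 5.6, 9.5]
eef_pos: [0.4982, -0.013, 0.1888]
wrist_force: [-1.8, 6.9, 13.9]
[242.24700926 243.22450171] [237.02961402 220.53253207]
```

Contact at TCP z = 0.1897, exactly the seated height. Release and back off upward.

```bash
python3 -m pendant '[[[0, 0, -0.003], 0, 0], [[0, 0, 0], 0, 0], [[0, 0, 0], 0, 0.4], [[0, 0, 0], 0, 0.4], [[0, 0, 0], 0, 0.4], [[0, 0, 0], 0, 0.4], [[0, 0, -0.02], 0, 0.4], [[0, 0, -0.035], 0, 0.4]]'
python3 -m pendant '[[[0, 0, -0.04], 0, 0.4], [[0, 0, -0.03], 0, 0.4], [[0, 0, 0], 0, 0.4], [[0, 0, 0], 0, 0.4]]' |head -2
python3 - <<'E'
from h import *
im,c=snap("wrist","pics/w16.png"); go([.4,0,.3],0); print(proj("wrist",[.474,-.109,.138],c))
u=np.array([np.cos(1.326),np.sin(1.326)])
print("far end pred",proj("wrist",[.474+.186*u[0],-.109+.186*u[1],.15],c), "near",proj("wrist",[.474+.018*u[0],-.109+.018*u[1],.15],c))
cv2.imwrite("pics/w16c.png",im)
E
```

```text
time: 49.67
eef_pos: [0.4946, -0.0133, 0.2416]
orientation: [-0.003, -0.615, 0.789, 0.003]
wrist_force: [0.9, 0.6, -1.2]
grip_width: 0.402
gripper_force: 0.0
time: 50.0
eef_pos: [0.4987, -0.0139, 0.3168]
tcp [ 0.4976 -0.0137  0.315 ] d [0.0105 0.0981 0.0148] turn -0.2463934629827964 yaw 2.895 j [-0.16  0.22 -0.11  1.24 -0.   -1.48] t 50.05
[320.15087342  79.11113973]
far end pred [320.30299332 295.93136363] near [320.20274779 100.78793528]
```

Run:
```python
from h import *
im,c=load("pics/w16.png"); g=im.min(2)
for r in (90,104,120,150,180,210): 
    x=np.where(g[r,300:345]>175)[0]+300; print(r,x.min() if len(x) else None,x.max() if len(x) else None,len(x))
for r in range(68,92,2): print(r,' '.join('%3d'%v for v in im.max(2)[r,306:336]))
J=.0175; pin=np.array([.474,-.109]); Rj=np.array([[np.cos(J),-np.sin(J)],[np.sin(J),np.cos(J)]])
go([*(pin+Rj@np.array([-.016,.116])),.175],J)
prev=None
for th in (78,72,66,60,54,48,42,36,30,24,18,12,6,0,-4):
    t=np.radians(th); d=.005+.0145*abs(np.sin(t))+.011*np.cos(t); p=.11*np.array([np.cos(t),np.sin(t)])+d*np.array([-np.sin(t),np.cos(t)])
    print(th,p.round(4), None if prev is None else (-(p-prev)[::-1]).round(4)); prev=p
```

```text
90 300 332 13
104 None None 0
120 None None 0
150 None None 0
180 None None 0
210 None None 0
68 221 221 222 221 223 221 221 220 221 219 221 221 221 221 220 217 216 216 216 216 217 217 217 218 220 219 220 219 221 220
70 219 220 220 220 221 219 217 219 217 218 217 216 216 216 192 181 189 203 220 220 220 218 220 220 220 220 218 219 218 216
72 219 217 217 217 215 216 217 219 210 190 178 170 195 203 202 205 205 205 199 195 199 190 189 197 190 171 162 142 132 125
74 218 220 221 220 220 219 200 183 189 200 202 205 204 202 197 185 182 193 196 198 201 201 199 191 167 127 107 107 106 106
76 221 220 222 218 187 156 181 196 207 198 175 129 121 115 113 111 114 115 119 122 123 158 185 196 199 192 171 123 109 106
78 218 219 215 200 176 190 201 196 171 127 101 100 109 116 130 168 194 191 175 130 122 113 121 151 185 197 194 183 125 103
80 218 218 211 174 187 196 199 161 115 103 107 106 113 111 167 200 211 211 207 170 133 119 108 108 145 195 200 196 147 110
82 216 213 197 177 197 207 195 144 104 100  88 104 111 114 132 162 177 174 160 130 122 115 103  93 120 175 199 200 186 142
84 220 191 150 188 198
[... 448 characters left out ...]
4 201 194 157 119 102
tcp [ 0.4976 -0.0137  0.315 ] d [-0.0096  0.0456  0.1399] turn -0.2638934629827965 yaw 2.895 j [-0.16  0.22 -0.11  1.24 -0.   -1.48] t 50.05
78 [0.0019 0.1121] None
72 [0.0129 0.1115] [ 0.0006 -0.011 ]
66 [0.024  0.1097] [ 0.0017 -0.0111]
60 [0.035  0.1068] [ 0.0029 -0.011 ]
54 [0.0459 0.1026] [ 0.0042 -0.0109]
48 [0.0564 0.0972] [ 0.0054 -0.0105]
42 [0.0664 0.0906] [ 0.0066 -0.01  ]
36 [0.0758 0.0828] [ 0.0078 -0.0094]
30 [0.0844 0.0739] [ 0.0089 -0.0086]
24 [0.092  0.0639] [ 0.01   -0.0076]
18 [0.0985 0.053 ] [ 0.0109 -0.0065]
12 [0.1037 0.0412] [ 0.0117 -0.0052]
6 [0.1076 0.0289] [ 0.0124 -0.0039]
0 [0.11  0.016] [ 0.0129 -0.0024]
-4 [0.1109 0.0093] [ 0.0067 -0.0009]
```

The ring encloses the pin concentrically, so the door is hung. I'll move to the pushing side and check the boxes at the same time.

```bash
python3 -m pendant '[[[-0.0096, 0.04, 0], 0, 0], [[0, 0.0056, 0], -0.09, 0], [[0, 0, 0], -0.09, 0], [[0, 0, 0], -0.084, 0], [[0, 0, 0], 0, 0], [[0, 0, 0], 0, 0]]' 40 |head -2
python3 - <<'E'
from h import *
im,c=snap("wrist","pics/w17.png")
m=(im.max(2)<75).astype(np.uint8); n,l,st,ce=cv2.connectedComponentsWithStats(m)
for i in range(1,n):
    if 150<st[i,4]<3000: print(ce[i].round(1),st[i,4],plane("wrist",ce[i],.052,c).round(4))
print([proj("wrist",[x,y,.052],c).round(0) for x,y in ((.5009,-.2019),(.5649,-.2008),(.6287,-.1997))])
J=.0175; pin=np.array([.474,-.109]); Rj=np.array([[np.cos(J),-np.sin(J)],[np.sin(J),np.cos(J)]])
go([*(pin+Rj@np.array([-.016,.116])),.175],J)
E
```

```text
time: 50.55
eef_pos: [0.4545, 0.007, 0.3132]
[168.5  12.7] 463 [ 0.6289 -0.1902  0.052 ]
[219.6   8.9] 296 [ 0.565  -0.1854  0.052 ]
[73.5 15.2] 372 [ 0.7876 -0.2237  0.052 ]
[87.1 34. ] 312 [ 0.7564 -0.1884  0.052 ]
[101.2  70. ] 300 [ 0.7271 -0.1338  0.052 ]
[ 83.7 103.2] 290 [ 0.7593 -0.095   0.052 ]
[548.9 183.9] 421 [0.1409 0.0042 0.052 ]
[130.9 147.1] 496 [ 0.682  -0.0322  0.052 ]
[619.7 364.8] 2893 [-0.401   0.5004  0.052 ]
[array([277.,  -9.]), array([221.,  -3.]), array([169.,   5.])]
tcp [0.4548 0.0069 0.3135] d [ 0.0003 -0.0015  0.1385] turn -0.001888292608354547 yaw -3.126 j [-0.12  0.13 -0.22  1.22  0.   -1.71] t 50.6
```

```bash
python3 -m pendant '[[[0, 0, 0.035], 0, 0], [[0, 0, 0.035], 0, 0], [[0, 0, 0.035], 0, 0], [[0, 0, 0.0335], 0, 0], [[0, 0, 0], 0, 0], [[0.004, -0.012, 0], 0, 0], [[0.001, -0.011, 0], 0, 0], [[0.001, -0.011, 0], 0, 0]]'
python3 -m pendant '[[[0.0017, -0.0111, 0], 0, 0], [[0.0029, -0.011, 0], 0, 0], [[0.0042, -0.0109, 0], 0, 0], [[0.0054, -0.0105, 0], 0, 0], [[0, 0, 0], 0, 0]]'
```

```text
time: 51.27
eef_pos: [0.4903, 0.0013, 0.1775]
orientation: [-0.0, 0.713, -0.701, 0.0]
wrist_force: [0.9, 0.2, 0.4]
grip_width: 0.003
gripper_force: 0.0
time: 51.68
eef_pos: [0.536, -0.0129, 0.1781]
orientation: [-0.001, 0.713, -0.701, 0.002]
wrist_force: [0.6, -0.3, -0.2]
grip_width: -0.004
gripper_force: 0.0
```

```bash
python3 -m pendant '[[[0.0066, -0.007, 0], 0, 0], [[0.0078, -0.0085, 0], 0, 0], [[0.0089, -0.0084, 0], 0, 0], [[0.01, -0.0076, 0], 0, 0], [[0.0109, -0.0065, 0], 0, 0], [[0.0117, -0.0052, 0], 0, 0], [[0, 0, 0], 0, 0]]'
python3 - <<'E'
from h import *
o=arm.get_obs()["eef_pos"]; J=.0175; d=o[:2]-[.474,-.109]; print("jig rel",d[0]+J*d[1],d[1]-J*d[0])
im,c=snap("wrist","pics/w18.png")
E
```

```text
time: 52.27
eef_pos: [0.5786, -0.0695, 0.1765]
orientation: [-0.0, 0.712, -0.702, 0.001]
wrist_force: [0.5, -0.4, -0.0]
grip_width: -0.003
gripper_force: 0.0
jig rel 0.10525653926794025 0.03763208287978597
```

```bash
python3 -m pendant '[[[0.005, 0, 0], 0, 0], [[0.005, 0, 0], 0, 0], [[0.004, 0, 0], 0, 0], [[0.003, 0, 0], 0, 0], [[0, 0, 0], 0, 0], [[0, 0, 0], 0, 0]]' | sed -n '2p;4p'; for i in 1 2 3 4 5; do python3 -m pendant '[[[0.0015, 0, 0], 0, 0], [[0, 0, 0], 0, 0], [[0, 0, 0], 0, 0]]' | sed -n '2p;4p'; done
```

```text
eef_pos: [0.5775, -0.0841, 0.1762]
wrist_force: [0.6, 0.8, -0.6]
eef_pos: [0.5776, -0.0854, 0.1762]
wrist_force: [-0.3, -0.5, -0.2]
eef_pos: [0.5777, -0.087, 0.1762]
wrist_force: [-1.1, 0.3, 0.1]
eef_pos: [0.5777, -0.0885, 0.1762]
wrist_force: [0.2, 1.2, 0.7]
eef_pos: [0.5777, -0.0893, 0.1762]
wrist_force: [0.3, 5.0, 1.1]
eef_pos: [0.5777, -0.09, 0.1763]
wrist_force: [-0.6, 8.1, 2.2]
```

```bash
python3 -m pendant '[[[0.0015, 0, 0], 0, 0], [[0, 0, 0], 0, 0], [[0, 0, 0], 0, 0], [[0, 0, 0], 0, 0]]' | sed -n '2p;4p'
python3 -m pendant '[[[-0.01, 0, 0], 0, 0], [[-0.02, 0, 0], 0, 0], [[-0.02, 0, -0.03], 0, 0], [[0, 0, -0.04], 0, 0], [[0, 0, -0.04], 0, 0], [[0, 0, -0.03], 0, 0], [[0, 0, 0], 0, 0], [[0, 0, 0], 0, 0]]' | head -2
python3 - <<'E'
from h import *
im,c=snap("wrist","pics/w19.png"); snap("scene","pics/s3.png")
g=im.max(2)
J=.0175
for r in (0,.06,.12,.18): 
    P=np.array([.474+r,-.109+J*r]); print(r,[proj("wrist",[P[0],P[1]+e,.15],c).round(1) for e in (-.005,.005)])
print([proj("wrist",[x,y,.064],c).round(0) for x,y in ((.5009,-.2019),(.5649,-.2008),(.6287,-.1997))])
m=(g<75).astype(np.uint8); n,l,st,ce=cv2.connectedComponentsWithStats(m)
for i in range(1,n):
    if 150<st[i,4]<3000 and ce[i][1]<200: print(ce[i].round(1),st[i],plane("wrist",ce[i],.06,c).round(4))
go([0.5577,-.12,.33],J)
E
```

```text
eef_pos: [0.5777, -0.0902, 0.1763]
wrist_force: [-0.4, 12.2, 2.7]
time: 55.07
eef_pos: [0.5783, -0.0437, 0.3187]
0 [array([449.9, 121.8]), array([449.1, 133.9])]
0.06 [array([378.5, 117.8]), array([378. , 130.6])]
0.12 [array([300.4, 116.9]), array([300.3, 129.8])]
0.18 [array([224.7, 119.4]), array([224.9, 131.9])]
[array([396.,  37.]), array([335.,  34.]), array([274.,  35.])]
[69.1 13.8] [ 61   0  17  34 344] [ 0.925  -0.2801  0.06  ]
[274.8  23.8] [268  15  15  28 178] [ 0.6285 -0.2135  0.06  ]
[161.6  54.5] [152  45  20  20 343] [ 0.761  -0.1902  0.06  ]
[160.9  93.4] [151  83  20  21 345] [ 0.7612 -0.1441  0.06  ]
[162.1 133. ] [153 123  19  20 330] [ 0.7609 -0.0978  0.06  ]
[220.7 179.7] [205 169  26  29 362] [ 0.6894 -0.0423  0.06  ]
tcp [ 0.5766 -0.0434  0.3153] d [ 0.0763  0.0203 -0.0147] turn -9.726035799673127e-05 yaw -3.124 j [-0.18  0.38  0.12  1.31 -0.   -1.77] t 55.1667
```

Now back to the w9 viewpoint to compare the boxes with before.

```bash
python3 -m pendant '[[[0.031, 0.0063, -0.004], 0, 0], [[0.031, 0.0063, -0.004], 0, 0], [[0.031, 0.0063, -0.004], 0, 0], [[0, 0, 0], 0, 0], [[0, 0, 0], 0, 0], [[0, 0, 0], 0, 0]]' |head -2
python3 - <<'E'
from h import *
im,c=snap("wrist","pics/w20.png"); a,c9=load("pics/w9.png")
K=np.array([[np.cos(0),0]])
# screw/box shift by phase-free template match around each box top
for k,(x,y) in dict(l0=(.5009,-.2019),l1=(.5649,-.2008),l2=(.6287,-.1997)).items():
    p=proj("wrist",[x,y,.04],c9); q=proj("wrist",[x,y,.04],c)
    for nm,oy in (("fence end",-.033),("front end",.033)):
        P=proj("wrist",[x-.0175*oy,y+oy,.04],c9).round().astype(int); Q=proj("wrist",[x-.0175*oy,y+oy,.04],c)
        T=a[P[1]-9:P[1]+10,P[0]-18:P[0]+19]; Qi=Q.round().astype(int); S=im[Qi[1]-24:Qi[1]+25,Qi[0]-34:Qi[0]+35]
        T,S=[cv2.Canny(v,40,100) for v in (T,S)]
        r=cv2.matchTemplate(S,T,cv2.TM_CCOEFF_NORMED); _,v,_,l=cv2.minMaxLoc(r); print(k,nm,round(v,2),"shift px",np.array(l)-[16,15]+Qi-Q+(proj("wrist",[x-.0175*oy,y+oy,.04],c9)-P))
E
```

```text
time: 55.67
eef_pos: [0.559, -0.1362, 0.3264]
l0 fence end 0.54 shift px [ 0.07613264 -0.43025888]
l0 front end 0.58 shift px [0.08656641 0.19093293]
l1 fence end 0.52 shift px [-0.50028239 -0.42068738]
l1 front end 0.64 shift px [-0.51634532  0.14971394]
l2 fence end 0.41 shift px [-0.037184   -0.48031157]
l2 front end 0.62 shift px [-0.08161907  0.06809081]
```

The boxes are unmoved. I'll check that the door line is shut, then go to the button.

Run:
```python
from h import *
im,c=load("pics/w20.png"); g=im.max(2).astype(float)
for r in (.04,.08,.12,.15):
    P=np.array([.474+r,-.109+.0175*r,.15]); q=proj("wrist",P,c); x=int(round(q[0])); y0=int(q[1])
    print(r,q.round(1),g[y0-16:y0+17,x].astype(int))
s=cv2.imread("pics/s3.png"); print("btn",plane("scene",(163,294),.03), plane("side",(348,136),.03))
for n,f,roi in (("scene","pics/scene0.png",(148,280,178,310)),("side","pics/side0.png",(336,126,362,146))):
    a=cv2.cvtColor(cv2.imread(f),cv2.COLOR_BGR2GRAY); x0,y0,x1,y1=roi; print(n); print(a[y0:y1:2,x0:x1])
go([.488,-.367,.25],.0175)
```

```text
0.04 [369.1 231.3] [111 110 104  99  95  98  95 101 107 108 107 109 107 108 118 131 127 126
 126 129 127 129 130 130 163 160 157 154 155 155 155 148 151]
0.08 [322.9 231.7] [ 65  79  85  83  63  85 100 108 111 108 110 108 106 107 106 107 107 197
 215 217 215 215 216 216 217 180  93  93  93  93  92  92  93]
0.12 [276.4 231.6] [ 91  86  73  74  86  89  73  82 100 111 109 110 111 113 110 110 109 112
 112 184 215 216 216 216 217 216 218 220 215 151 154 156 153]
0.15 [242.6 231.3] [ 67  74  94  85  67  81 114  74  68  96 110 112 114 113 110 109 111 111
 110 107 189 213 216 216 215 214 215 216 217 195 159 150 152]
btn [ 0.49856237 -0.36628575  0.03      ] [ 0.48558671 -0.3474349   0.03      ]
scene
[[143 139 139 131 136 136 137 134 139 139 140 138 140 141 141 137 140 136
  138 139 142 141 140 139 138 137 139 135 137 140]
 [141 137 140 143 139 139 135 140 138 139 138 136 136 134 142 139 138 136
  140 139 138 138 143 144 141 141 141 143 140 136]
 [138 144 143 138 141 141 142 139 140 140 143 140 140 135 140 140 145 138
  141 142 140 140 139 140 137 139 138 135 136 138]
 [140 140 138 139 144 1
[... 2016 characters left out ...]
38 137 135]
 [138 136 138 139 138 141 129 109  90  52  90 105 107 107 104  95  76  92
  108 115 138 138 136 136 134 136]
 [137 140 138 140 142 145 108  59 114 113  74  55  53  52  54  57  86 113
  105 121 137 136 136 139 138 137]
 [137 138 139 140 140 141 134  91  44  39  57  83  96  99  88  67  33  46
  103 140 135 134 137 136 136 137]
 [138 136 135 138 137 138 135 138 147 140 101  67  68  69  82 122 147 146
  141 139 138 139 136 134 134 133]
 [136 137 135 137 137 138 138 138 135 137 137 138 138 137 138 136 134 137
  136 137 135 133 134 135 137 132]]
tcp [ 0.5592 -0.1357  0.3267] d [0.2301 0.0751 0.0766] turn 0.0006010807418324049 yaw -3.123 j [-0.35  0.38  0.14  1.34  0.   -1.94] t 55.7167
```

Run:
```python
from h import *
im,c=load("pics/w20.png")
W=np.array([plane("wrist",p,.15,c)[:2] for p in [(369,233.5),(322.9,236.1),(276.4,238.6),(242.6,239.8)]]); print(W.round(4),np.polyfit(W[:,0],W[:,1],1))
b,cc=load("pics/w19.png"); g=b.max(2).astype(int)
for x in (400,360,330,300,270,240): print(x,g[108:142,x])
for x,y in ((400,0),): pass
# jamb: expected contact rest at 179mm: jamb face seen
```

```text
[[ 0.514  -0.1062]
 [ 0.5539 -0.1035]
 [ 0.5942 -0.1003]
 [ 0.6246 -0.0982]] [ 0.07326628 -0.14394468]
400 [133 133 133 129 130 130 130 129 129 125 130 130 125 116 111 117 128 131
 129 127 128 128 126 127 129 129 126 118 127 127 125 124 124 127]
360 [213 188 138 132 128 127 131 130 129 130 128 128 128 125 108 100 111 128
 127 125 129 128 129 129 127 127 129 127 122 124 127 126 131 125]
330 [129 129 130 129 124 123 126 128 128 129 128 127 128 123 129 128 106  97
 116 125 127 126 127 126 127 128 130 128 128 127 116 123 127 117]
300 [128 126 128 123 124 125 126 126 130 126 128 124 123 125 127 126 124 114
  98  99 117 126 128 127 126 127 127 126 129 128 131 124 126 116]
270 [131 127 125 127 126 126 125 127 126 128 128 128 126 123 126 127 126 129
 129 120 101 100 114 127 128 130 127 126 126 126 128 128 130 129]
240 [ 79  79  76  77  78  77  76  76  77  79  77  77 113 139 147 148 147 146
 144 145 142 143 145 132 115 117 128 128 126 123 125 124 124 129]
```

Run:
```python
from h import *
im,c=load("pics/w9.png"); g=im.max(2).astype(float)
W=[]
for x in range(250,372,8):
    col=g[195:225,x]; d=np.diff(col); i=np.argmin(d); W.append(plane("wrist",(x,195+i+.5),.01,c)[:2])
    print(x,195+i,int(d[i]),end="; ")
W=np.array(W); print(np.polyfit(W[:,0],W[:,1],1),W[:,1].round(4))
# jamb top & hood vs door in w20: print rows near the jamb
b,cc=load("pics/w20.png"); h=b.max(2).astype(int)
print([proj("wrist",[.474+.179,-.109+.0175*.179+e,z],cc).round(1) for e,z in ((-.005,.17),(.005,.15),(.012,.17))])
for r in range(222,256,2): print(r,h[r,196:246:2])
cv2.imwrite("pics/w20c.png",cv2.resize(b[190:290,180:300],(720,600),interpolation=cv2.INTER_CUBIC))
```

```text
250 210 -33; 258 210 -32; 266 211 -37; 274 211 -34; 282 211 -37; 290 211 -34; 298 211 -40; 306 211 -35; 314 211 -37; 322 211 -38; 330 211 -34; 338 211 -39; 346 211 -39; 354 211 -38; 362 211 -39; 370 210 -35; [ 0.0154052  -0.08937266] [-0.0802 -0.0804 -0.0792 -0.0795 -0.0797 -0.0799 -0.0801 -0.0803 -0.0805
 -0.0807 -0.0809 -0.081  -0.0812 -0.0813 -0.0815 -0.0831]
[array([203.6, 234. ]), array([212.2, 235.9]), array([205.9, 252.5])]
222 [149 108 110 108 101 105 103 101  80  75  76  77  84  77 104 110 109 109
 112 110  79  79  80  72  75]
224 [148 144 137 141 139 141 141 140  89  78  74  75  80 100 111 110 110 111
 112 108  87  96  97  94 100]
226 [147 138 140 141 139 140 141 140 108  75  73  76  91 107 109 111 109 109
 110 109 110 109 109 109 109]
228 [151 142 141 139 138 139 140 139 114  77  75  85 110 108 108 109 109 113
 113 113 112 110 111 108 110]
230 [155 141 143 139 138 140 141 142 125  76  78 100 112 109 108 112 108 109
 111 112 111 111 110 111 114]
232 [151 141 140 141 141 141 141 138 129  75  79  98 108 108 111 111 110 111
 110 111 112 110 110 111 112]
234 [155 140 138 141 14
[... 453 characters left out ...]
  83 215 214 214 214 215 215
 215 215 216 216 216 217 216]
244 [ 66  59  63 101 139 138 144 141 139 141 141  73 215 219 218 217 218 216
 214 202 202 198 192 196 195]
246 [ 77  76  72  89 142 141 139 141 139 143 144  79  78 117 150 153 154 150
 150 149 146 150 153 154 151]
248 [ 95  92  94 105 140 142 140 141 139 142 141  87  70 149 149 152 152 150
 154 147 151 152 153 150 146]
250 [ 95  99  96  98 122 128 117 118 123 123 129  97 112 156 154 150 153 151
 153 150 151 152 149 148 152]
252 [ 96  94  97 100  96  95  83  66  66  64  68  73 143 147 152 154 151 149
 149 149 155 152 151 155 151]
254 [ 97  97  93  94  97  93  96  74  67  60  67 143 151 153 156 154 151 147
 148 149 150 154 154 152 148]
```

The door stands about 0.05 rad off the jamb, so it probably drifted back on release. I'll push again, more slowly, and retreat gently.

```bash
python3 -m pendant '[[[-0.035, -0.01, 0], 0, 0], [[-0.035, -0.01, 0], 0, 0], [[-0.03, -0.011, 0], 0, 0], [[0, 0, 0.037], 0, 0], [[0, 0, 0.037], 0, 0], [[0, 0, 0.037], 0, 0], [[0, 0, 0.038], 0, 0], [[0, 0, 0], 0, 0]]' |head -2
python3 -m pendant '[[[0.01, 0, 0], 0, 0], [[0.01, 0, 0], 0, 0], [[0.01, 0, 0], 0, 0], [[0.006, 0, 0], 0, 0], [[0, 0, 0], 0, 0], [[0, 0, 0], 0, 0]]' | sed -n '2p;4p'
for i in 1 2 3 4 5 6; do python3 -m pendant '[[[0.0015, 0, 0], 0, 0], [[0, 0, 0], 0, 0], [[0, 0, 0], 0, 0]]' | sed -n '2p;4p'; done
```

```text
time: 56.38
eef_pos: [0.5829, -0.0334, 0.1706]
eef_pos: [0.5904, -0.0729, 0.1808]
wrist_force: [0.9, 0.3, 0.6]
eef_pos: [0.5895, -0.0731, 0.1793]
wrist_force: [-0.1, -0.1, 0.4]
eef_pos: [0.5895, -0.0747, 0.1791]
wrist_force: [-0.8, -0.5, -0.3]
eef_pos: [0.5896, -0.0764, 0.1792]
wrist_force: [0.9, 0.1, 0.5]
eef_pos: [0.5897, -0.0779, 0.1792]
wrist_force: [-0.2, -0.5, -0.2]
eef_pos: [0.5897, -0.0794, 0.1792]
wrist_force: [0.1, 0.1, 0.7]
eef_pos: [0.5897, -0.0809, 0.1792]
wrist_force: [-0.3, 0.7, 0.1]
```

```bash
python3 -m pendant '[[[0.0015, 0, 0], 0, 0], [[0.0015, 0, 0], 0, 0], [[0, 0, 0], 0, 0], [[0, 0, 0], 0, 0]]' | sed -n '2p;4p'
for i in 1 2 3 4 5 6; do python3 -m pendant '[[[0.0015, 0, 0], 0, 0], [[0, 0, 0], 0, 0], [[0, 0, 0], 0, 0]]' | sed -n '2p;4p'; done
python3 - <<'E'
from h import *
im,c=snap("wrist","pics/w21.png")
E
```

```text
eef_pos: [0.5898, -0.0839, 0.1792]
wrist_force: [0.6, 0.8, -1.1]
eef_pos: [0.5898, -0.0854, 0.1792]
wrist_force: [0.2, 0.1, -0.3]
eef_pos: [0.5898, -0.0869, 0.1793]
wrist_force: [0.2, -0.4, 0.3]
eef_pos: [0.5899, -0.0884, 0.1793]
wrist_force: [0.5, 0.9, 0.7]
eef_pos: [0.5899, -0.0899, 0.1793]
wrist_force: [0.7, 0.3, 0.3]
eef_pos: [0.5899, -0.0903, 0.1793]
wrist_force: [1.0, 4.6, 1.6]
eef_pos: [0.5899, -0.0906, 0.1793]
wrist_force: [0.4, 7.9, 1.2]
```

```bash
python3 - <<'E'
from h import *
im,c=snap("scene","pics/s4.png"); print(arm.get_obs()["wrist_force"])
b,cc=load("pics/w21.png"); h=b.max(2).astype(int)
for r in (.06,.15,.165):
    P=np.array([.474+r,-.109+.0175*r,.15]); q=proj("wrist",P,cc); x=int(round(q[0])); y0=int(q[1]); print(r,q.round(1),h[y0-14:y0+26,x])
E
for i in 1 2 3 4; do python3 -m pendant '[[[-0.001, 0, 0], 0, 0], [[0, 0, 0], 0, 0]]' | sed -n '2p;4p'; done
python3 -m pendant '[[[-0.001, 0, 0], 0, 0], [[-0.002, 0, 0], 0, 0], [[-0.003, 0, 0], 0, 0], [[-0.005, 0, 0], 0, 0], [[-0.01, 0, 0], 0, 0], [[-0.01, 0, 0], 0, 0], [[0, 0, 0], 0, 0]]' | sed -n '2p;4p'
python3 - <<'E'
from h import *
im,c=snap("wrist","pics/w22.png"); h=im.max(2).astype(int)
for r in (.06,.15,.165):
    P=np.array([.474+r,-.109+.0175*r,.15]); q=proj("wrist",P,c); x=int(round(q[0])); y0=int(q[1]); print(r,q.round(1),h[y0-14:y0+26,x])
E
```

```text
[0.81389528 8.49668089 2.47473377]
0.06 [462.3 263.3] [111 117 126 128 132 130 131 128 130 129 131 130 131 132 132 133 131 134
 134 137 134 138 136 145 156 158 157 155 156 156 155 158 159 163 160 157
 156 160 157 158]
0.15 [227.5 266. ] [135 135 133 137 135 134 133 136 133 134 133 134 136 134 134 135 134 136
 132 138 147 153 156 161 162 157 159 153 152 154 156 156 162 162 157 150
  69  50  51  44]
0.165 [191.  264.1] [135 134 131 133 132 133 132 132 132 132 131 132 131 136 134 134 135 118
  85  57  59  59  59  54  55  54  60  55  57  58  55  56  58  54  57  61
  56  55  60  73]
eef_pos: [0.5899, -0.0904, 0.1792]
wrist_force: [0.7, 6.5, 1.7]
eef_pos: [0.5899, -0.0902, 0.1792]
wrist_force: [0.9, 4.8, 1.7]
eef_pos: [0.5899, -0.0901, 0.1792]
wrist_force: [1.0, 2.2, 0.9]
eef_pos: [0.5898, -0.0894, 0.1792]
wrist_force: [0.1, 1.3, 0.1]
eef_pos: [0.589, -0.0555, 0.1792]
wrist_force: [-0.0, 0.7, 0.1]
0.06 [475.2 175.2] [110 109 106 106 107 117 125 128 129 127 126 125 129 124 127 128 128 126
 126 126 128 127 128 128 131 131 128 130 132 127 117  97  97  97  99  97
  95  94  97  99]
0.15 [217.3 173.2] [110 109 109 110 111 111 110 109 110 111 126 128 130 129 129 130 130 130
 128 129 129 128 128 128 129 129 131 128 132 131 132 130 133 132 128 133
 147 150 149 151]
0.165 [177.9 174.1] [111 108 105 107 106 108 108 109 106 104 121 123 129 128 130 131 128 128
 129 130 129 128 126 128 127 129 129 127 129 130 129 129 131 129 124 127
 149 152 154 153]
```

```bash
python3 -m pendant '[[[0, 0, -0.037], 0, 0], [[0, 0, -0.037], 0, 0], [[0, 0, -0.037], 0, 0], [[0, 0, -0.037], 0, 0], [[0.03, 0.01, 0], 0, 0], [[0.03, 0.01, 0], 0, 0], [[0.021, 0.011, 0], 0, 0], [[0, 0, 0], 0, 0]]' |head -2
python3 - <<'E'
from h import *
b,c=snap("wrist","pics/w23.png"); h=b.max(2).astype(int)
W=[]
for r in (.06,.08,.10,.12,.14,.155):
    P=np.array([.474+r,-.109+.0175*r,.15]); q=proj("wrist",P,c); x=int(round(q[0])); y0=int(q[1]); col=h[y0-10:y0+25,x]; i=np.argmax(np.diff(col)); W.append(plane("wrist",(x,y0-10+i+.5),.15,c)[:2]); print(r,y0,i,col)
W=np.array(W); print(W.round(4),np.polyfit(W[:,0],W[:,1],1))
print("btn proj",proj("wrist",[.488,-.365,.03],c)); print(tri([ray("scene",(161.5,293)),ray("side",(348.7,135))]))
go([.488,-.34,.25],.0175)
E
```

```text
time: 62.28
eef_pos: [0.5585, -0.1429, 0.3277]
0.06 238 7 [109 106 106 107 106 108 112 163 216 215 216 215 216 216 216 217 217 176
 154 151 151 153 154 154 131  94  62  50  53  50  53  54  55  49  48]
0.08 239 6 [110 106 106 106 103 110 150 213 215 215 215 176  92  93  94  92  92  94
  93  92  92  91  93  88  90  91  93  88  91  91  89  78  80  83  81]
0.1 239 6 [109 108 112 108 107 107 143 200 216 215 215 215 214 217 218 221 184 154
 151 150 147  78  52  54  55  55  53  53  55  55  55  55  55  52  55]
0.12 239 6 [111 107 112 109 110 110 153 199 216 216 214 215 215 216 218 220 181 157
 148 151 154 153 156 152 149 151 151 150 151 151 152 152 151 148 148]
0.14 238 7 [112 114 108 110 109 111 111 149 197 218 215 215 215 215 216 216 211 181
 156 153 150 151 151 148 149 152 154 151 151 151 152 150 147 152 149]
0.155 238 7 [110 109 112 107 110 110 113 142 206 216 214 214 214 215 215 216 209 178
 149 148 148 150 146 149 149 150 150 151 156 156 154 152 151 152 154]
[[ 0.534  -0.1111]
 [ 0.554  -0.1109]
 [ 0.5738 -0.1106]
 [ 0.5939 -0.1102]
 [ 0.6135 -0.1097]
 [ 0.6291 -0.1093]] [ 0.01939215 -0.12161624]
btn proj [379.15434477  -3.95709724]
(array([ 0.48532122, -0.36875222,  0.01781257]), [np.float64(0.00023198997468209593), np.float64(0.00023198997468220302)])
tcp [ 0.559  -0.1411  0.3274] d [0.1978 0.0739 0.0775] turn -0.0031210780296282437 yaw -3.127 j [-0.36  0.38  0.14  1.33 -0.   -1.94] t 62.3333
```

The door is now at yaw 0.0194, parallel to the jig, so it is shut. On to the button.

```bash
python3 -m pendant '[[[0.033, 0.0123, 0.004], 0, 0], [[0.033, 0.0123, 0.004], 0, 0], [[0.033, 0.0123, 0.004], 0, 0], [[0.033, 0.0123, 0.01], 0, 0], [[0.033, 0.0123, 0.02], 0, 0], [[0.033, 0.0124, 0.0355], 0, 0], [[0, 0, 0], 0, 0], [[0, 0, 0], 0, 0]]' |head -2
python3 - <<'E'
from h import *
b,c=snap("wrist","pics/w24.png"); g=cv2.cvtColor(b,cv2.COLOR_BGR2GRAY)
q=proj("wrist",[.4855,-.367,.02],c); print(q); x,y=q.astype(int)
R0=g[max(0,y-60):y+60,x-60:x+60]
cir=cv2.HoughCircles(cv2.medianBlur(R0,3),cv2.HOUGH_GRADIENT,1,10,param1=80,param2=15,minRadius=12,maxRadius=45)
print(None if cir is None else [(p[0]+x-60,p[1]+max(0,y-60),p[2]) for p in cir[0][:6]])
if cir is not None:
    for p in cir[0][:4]: print(plane("wrist",(p[0]+x-60,p[1]+max(0,y-60)),.025,c))
go([.4855,-.367,.12],.0175)
print(R0[::6,::5])
E
```

```text
time: 63.0
eef_pos: [0.4902, -0.3329, 0.2533]
[322.83284779 149.61642718]
None
tcp [ 0.4913 -0.3324  0.255 ] d [0.0348 0.0063 0.1349] turn 0.00010192873375913791 yaw -3.124 j [-0.7   0.43  0.04  1.18  0.   -2.29] t 63.05
[[160 160 103 104 103 100 102  99 104 102 129 159 156 161 153 156 156 155
  160 154 152 152 149 159]
 [156 154  98 100 101 101  99 101 103  99 101 101 155 157 153 155 158 158
  158 158 158 156 154 153]
 [159 100 100 101 104 102 100 102  99 104 101 100 100 142 155 151 152 156
  154 150 153 154 157 156]
 [105 100 102 104  99 100 101  98 100 101 100 103 100 103 101 152 156 156
  157 156 155 157 156 158]
 [ 98 100  98 100  98 100  99  99  99 100  99 100  99  97 100 129 156 157
  151 154 158 152 155 162]
 [102  99  99  99  97  94 100 100  98  97  96  98  96  97 100  98 158 151
  156 156 161 158 157 155]
 [103  99  97 102 102  96  97  98  99  95  89  86  87  91  93  96 103 154
  157 155 155 159 160 162]
 [ 98  96 101  99 100  97  96 100  90  90  93  83  80  93  92  92 100 128
  154 152 154 154 156 152]
 [102  98  98  96 100  99 100  95  93  77  89  89  88  86  81  91  90  
[... 441 characters left out ...]
00 100  96  98 100  95 102 100  89  90  82  83  86  88  87  96  97
  100  95 101  98  95  96]
 [102 101  99 100 100  99  97 101  96  95  98  88  91 101  99  96  97 100
   98  96  95  99  97  97]
 [104 103 102 105  96 100  99  97 101  99  98  94  97 101  99  90 100  98
  100  94 103  97  93  94]
 [158  99 102  96  98 101 102 102  93 102 100  98  95  97  95  95  97 101
  100  96  94  97  96  96]
 [160 155 162 103 103 102 100  96  98 102  96  96  93  99  94  97  97  96
   94  98  94  97  94  92]
 [158 157 153 157 154 162 132  98 100  99  96  99  97 102  98  99 100  97
   96  97  94  96  96 100]
 [158 160 156 159 155 159 153 156  99 102 101  97  97 101  98  99  94  96
   96  98  96  97  96  94]]
```

```bash
python3 -m pendant '[[[0.035, 0.0055, 0], 0, 0], [[0, 0, 0.035], 0, 0], [[0, 0, 0.035], 0, 0], [[0, 0, 0.035], 0, 0], [[0, 0, 0.025], 0, 0], [[0, 0, 0], 0, 0], [[0, 0, 0], 0, 0]]' | sed -n '2p;4p'
for i in 1 2 3 4 5 6; do python3 -m pendant '[[[0, 0, 0.003], 0, 0], [[0, 0, 0], 0, 0]]' | sed -n '2p;4p'; done
```

```text
eef_pos: [0.487, -0.3664, 0.1258]
wrist_force: [-0.1, 0.1, 1.2]
eef_pos: [0.4883, -0.3689, 0.1253]
wrist_force: [0.2, -0.4, 0.0]
eef_pos: [0.4873, -0.3687, 0.1209]
wrist_force: [-1.1, 0.2, -0.3]
eef_pos: [0.4864, -0.3682, 0.1166]
wrist_force: [0.5, 0.1, -0.4]
eef_pos: [0.4862, -0.3681, 0.1131]
wrist_force: [-0.1, 0.3, -0.4]
eef_pos: [0.4862, -0.368, 0.11]
wrist_force: [-0.3, 0.5, -0.7]
eef_pos: [0.4862, -0.368, 0.107]
wrist_force: [0.1, -0.4, 0.1]
```

```bash
for i in 1 2 3 4 5 6 7; do python3 -m pendant '[[[0, 0, 0.002], 0, 0], [[0, 0, 0], 0, 0]]' | sed -n '2p;4p'; done
```

```text
eef_pos: [0.4863, -0.3681, 0.1052]
wrist_force: [-0.5, 0.4, -0.3]
eef_pos: [0.4863, -0.3681, 0.1033]
wrist_force: [-0.5, 0.2, -0.7]
eef_pos: [0.4863, -0.3681, 0.1013]
wrist_force: [-0.1, 0.8, -0.7]
eef_pos: [0.4863, -0.3681, 0.0993]
wrist_force: [0.3, 0.2, 0.5]
eef_pos: [0.4863, -0.3681, 0.0973]
wrist_force: [-0.9, -0.6, -0.2]
eef_pos: [0.4863, -0.3681, 0.0952]
wrist_force: [-0.9, 0.3, -0.2]
eef_pos: [0.4865, -0.3683, 0.0935]
wrist_force: [-0.2, 0.4, 0.5]
```

```bash
for i in 1 2 3 4 5 6; do python3 -m pendant '[[[0, 0, 0.0015], 0, 0], [[0, 0, 0], 0, 0]]' | sed -n '2p;4p'; done
```

```text
eef_pos: [0.4865, -0.3683, 0.0921]
wrist_force: [0.3, 0.7, 2.6]
eef_pos: [0.4866, -0.3683, 0.0907]
wrist_force: [0.1, 0.9, 4.2]
eef_pos: [0.4865, -0.3683, 0.0891]
wrist_force: [-0.3, 0.9, 3.5]
eef_pos: [0.4866, -0.3683, 0.0886]
wrist_force: [-1.5, 1.8, 7.0]
eef_pos: [0.4866, -0.3683, 0.0884]
wrist_force: [-4.1, 2.0, 16.3]
eef_pos: [0.4866, -0.3683, 0.0882]
wrist_force: [-6.3, 6.1, 25.9]
```

The button is fully down against its hard stop. Retreat and do a final check from the same viewpoint.

```bash
python3 -m pendant '[[[0, 0, -0.02], 0, 0], [[0, 0, -0.04], 0, 0], [[0, 0, -0.04], 0, 0], [[0, 0, -0.04], 0, 0], [[0, 0, -0.04], 0, 0], [[0, 0, -0.04], 0, 0], [[-0.03, -0.01, -0.02], 0, 0], [[-0.037, -0.012, 0], 0, 0]]' |head -2
python3 -m pendant '[[[-0.037, -0.012, 0], 0, 0], [[-0.037, -0.012, 0], 0, 0], [[-0.037, -0.012, 0], 0, 0], [[-0.037, -0.012, 0], 0, 0], [[-0.02, -0.005, 0], 0, 0], [[0, 0, 0], 0, 0], [[0, 0, 0], 0, 0], [[0, 0, 0], 0, 0]]' |head -4
python3 - <<'E'
from h import *
im,c=snap("wrist","pics/w25.png"); a,c9=load("pics/w9.png"); h=im.max(2).astype(int)
for k,(x,y) in dict(l0=(.5009,-.2019),l1=(.5649,-.2008),l2=(.6287,-.1997)).items():
    for nm,oy in (("fence end",-.033),("front end",.033)):
        X=[x-.0175*oy,y+oy,.04]; p=proj("wrist",X,c9); P=p.round().astype(int); Q=proj("wrist",X,c); Qi=Q.round().astype(int)
        T=cv2.Canny(a[P[1]-9:P[1]+10,P[0]-18:P[0]+19],40,100); S=cv2.Canny(im[Qi[1]-24:Qi[1]+25,Qi[0]-34:Qi[0]+35],40,100)
        _,v,_,l=cv2.minMaxLoc(cv2.matchTemplate(S,T,cv2.TM_CCOEFF_NORMED)); print(k,nm,round(v,2),np.array(l)-[16,15]+Qi-Q+p-P)
W=[]
for r in (.06,.08,.10,.12,.14,.155):
    P=np.array([.474+r,-.109+.0175*r,.15]); q=proj("wrist",P,c); x=int(round(q[0])); y0=int(q[1]); i=np.argmax(np.diff(h[y0-10:y0+25,x])); W.append(plane("wrist",(x,y0-10+i+.5),.15,c)[:2])
W=np.array(W); print(W[:,1].round(4),np.polyfit(W[:,0],W[:,1],1)); print(arm.get_obs()["time"])
E
```

```text
time: 67.47
eef_pos: [0.5088, -0.3037, 0.3303]
time: 68.13
eef_pos: [0.5571, -0.1325, 0.3242]
orientation: [0.0, 0.713, -0.701, -0.0]
wrist_force: [0.2, 0.5, 0.3]
l0 fence end 0.49 [-0.31314597 -0.43643894]
l0 front end 0.65 [-0.35474676 -0.19758887]
l1 fence end 0.4 [-0.50319594 -0.41709323]
l1 front end 0.47 [-0.50712074 -0.19284691]
l2 fence end 0.38 [0.23304514 0.44431755]
l2 front end 0.38 [ 0.26692965 -0.30035239]
[-0.1045 -0.1088 -0.1103 -0.1098 -0.1093 -0.1098] [-0.04127171 -0.08469185]
68.1833
```

Run:
```python
from h import *
im,c=load("pics/w25.png"); h=im.max(2).astype(int)
for r in (.06,.08,.10,.12,.14,.155):
    P=np.array([.474+r,-.109+.0175*r,.15]); q=proj("wrist",P,c); x=int(round(q[0])); y0=int(q[1]); print(r,q.round(1),h[y0-10:y0+16,x])
```

```text
0.06 [344.9 228.8] [108 107 109 105 107 106 111 129 127 129 126 127 126 130 129 189 197 172
 154 155 151 152 149 152 153 155]
0.08 [321.3 228.8] [110 112 108 106 108 110 111 126 127 126 178 215 216 216 218 219 216 203
 153 157 157 157 125  56  54  57]
0.1 [297.7 228.8] [109 110 108 109 110 110 116 143 213 218 215 216 217 217 217 220 220 205
 150 152 152 151 151 151 150 148]
0.12 [274.3 228.7] [109 114 112 113 108 112 117 149 215 218 218 217 217 216 218 220 221 198
 156 155 154 150 149 148 149 148]
0.14 [251.4 228.5] [111 113 110 110 112 110 111 153 213 217 217 215 215 215 216 219 222 179
 152 153 153 151 151 149 147 149]
0.155 [234.7 228.3] [113 112 112 109 109 113 108 172 214 217 214 214 215 216 217 218 216 169
 155 149 150 150 149 146 149 148]
```

The door's inner edge is at the same row offset (7) everywhere, with shadow only at the first columns, so it is shut. The boxes are in place and the arm is clear. Handing in.

```bash
python3 -c "
from rig import arm
print(arm.close_job())"
```

```text
the job is handed in; nothing more can be done
None
```

The job is handed in with no verdict returned: by my last camera and force readings, all three filter boxes are home, the door is hung on both pins and shut (it needed a second push after drifting about 0.05 rad back open), and the start button was pressed fully down.

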